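Pack the drinks stall's kit carrier

ROBOT

A 6-joint arm with a two-finger parallel gripper is mounted at the origin on the work surface. World frame = base frame: x ahead of the robot, y to its left, z up, the work surface at z = 0. Lengths are in m, angles in degrees, forces in N, time in s.
With the tool pointing down it reaches from about 0.4 to 0.825 m from the base axis. Payload 7 kg.
Tool frame: the origin (TCP) lies midway between the tips of the shut fingers; the grasp point (between the pads) lies 19 mm behind it; z points along the fingers, y is the line along which they close (so a half turn about z gives the same grasp; the last joint's range is limited). The gripper opens to 88 mm and grips with 3 to 60 N. Pads are 19 mm wide; open, the fingers measure 130 mm over their backs; the gripper's body (78 mm by 193 mm) begins 47 mm behind the grasp point.
Start: joints at [92.309, 20.546, 0.682, 0, -70.136, -16.507], TCP at [0.166, 0.654, 0.227] pointing down, gripper open.
Joint ranges: [-176.03, 176.03], [-82.01, 121.73], [-58.28, 71.71], [-173.87, 95.51], [-174.79, -0.11], [-173.66, 173.66]. Speed limits (degrees/s): [136.94, 136.94, 172.46, 180, 180, 180].

INTERFACE

Orientations are given as [roll, pitch, yaw] about the fixed x, y, z axes, in that order (R = Rz(yaw) Ry(pitch) Rx(roll)).
In Python, from plant import get_state, optics, order gives the robot as it stands. The module is installed in compiled form; this text tells all that it offers.
- The arm moves only by the tool send_rows, never from a script. Its argument "moves" is a list of rows, each an object with "slide": the shift along the tool's x, y, z as a fraction of full scale, a list of three; "turn": the turn about the tool's z as a fraction of full scale; "gripper": the opening, from 0 (shut) to 1 (fully open). A call has exactly 5 rows; each row is the pose to reach, as a shift and turn from the pose commanded when the call began, along the tool's axes at that moment; what a row does not reach only later rows make up. Full scale, the value 1, is 150 mm for a shift and 90 degrees for a turn. A row lasts 1/12 s, in which the tool goes at most 41.7 mm and 7.16 degrees, less where a joint would pass 70% of its speed; a pose out of reach is approached as far as the arm can. A call with a number of a shift or a turn outside -1 to 1 is refused whole. A call with a gripper value outside its range is refused whole. The fingers move at their own pace and stop on an object; "newtons" is the grip in N (left out, the last holds). Time passes only in rows, so rows that repeat a pose let the fingers close, or fill a call up. It gives the time, the measured TCP pose, the force, the opening and the grip force at its end, in the units of the state.
- get_state(): the state, without advancing time (a new reading comes with each control period).
- optics.capture(name): name is "scene" or "top" or "wrist"; returns a dict with "img" (384x512x3 uint8, red, green, blue), "intrinsics" (3x3 intrinsics, pixels), "origin" and "attitude" of the camera in the world. Camera axes: x right, y down, z forward; pixel columns grow to the right and rows downward; lengths in m; the calibration is good to about 2 mm. The wrist camera is an equidistant fisheye: a pixel r from the principal point sees the ray r / f radians off the axis. A picture is of the moment at which its call begins. There is no depth.
- order.close_job(): hands the job in; it is judged then, once.
Trained networks look in the newest picture that a camera, given by its name, has taken for a name from the list of things; names that differ only in an ending like _2 or _b are one class to them, and where a whole thing is asked for, a point or a joint stands for the part that bears it (a point fixed in the world has none). Each returns a list of dicts, best first, with "p" (0 to 1); they miss things now and then, are a little off and sometimes report something else, mostly with a low value. They report only what shows in the picture. A call takes as long as a camera call. They do not tell look-alikes from the thing itself.
- optics.look_for(camera, name): "location" ([x, y, z] in m, in world coordinates, good to about 4 mm: the middle of the surface that is visible of it).
The state is a dict: "time_s": time; "joints": joint angles; "qd": joint speeds; "joint_torque": joint torques, N m; "tcp_pos": TCP position; "eef_rot": TCP orientation; "contact_force": force on the tool from outside, world axes, zero at the start; "moment": the same for the moment, N m; "gripper_width": finger opening in m; "gripper_force": force on a finger pad.
Only numpy, scipy, OpenCV 4.12 (cv2) and the standard library are available. Lean on these libraries where they do the work, as an engineer would, in place of code of your own. Each camera call takes 0.05 s, during which the arm holds its last target. There are 200 camera calls.

TASK

Pack up the drinks stall's kit: lift every bottle opener off the hook rack and lay it flat in the open red bay of the carrier, and pull every orange-handled muddler out of the wooden block and stand it, handle up, in the carrier's black wells. Last of all, once everything is packed, swing the carrier's yellow-tipped bar over the bay and down until it rests in its catch. Leave the dish brush on its hook, the marker in the block and the other things on the table where they are.

Things in the scene. Friction and masses are not known exactly. Their poses are not given: they have to be found in the camera images.
- carrier: Fixed kit carrier, front (catch) towards the robot. Origin: under the centre of its red bay, on the table; x away from the front, y along its width, z up. Red open bay: inside x -80..80, y -95..95 mm, floor 6 mm up, walls 6 mm thick, rim 50 mm up. Catch at the middle of the front wall: x -96..-86 mm, 70 mm up. Hinge ears at the middle of the far wall: x 86..100 mm, 70 mm up.
- wells (a point): Mouth of the middle well, at x 0, y -149 mm in the carrier's frame, 80 mm up. Black well block beside the bay (a red ledge 50 mm high between): carrier x -86..86, y -173..-125 mm, 80 mm high, with three square wells 38 x 38 mm, 74 mm deep (floors 6 mm up), at carrier x = -52, 0 and 52 mm.
- bar (a joint): Steel retaining bar of the carrier, 197 mm long, 14 mm wide (18 x 13 mm at the yellow tip), hinged on the far wall, axis along the carrier's y. 0 rad: closed, level across the bay in the catch; 1.57: upright; up to 1.95: leaning back. It starts open, leaning back, and sinks by its own weight once tipped forward past upright.
- bar_hinge (a point): The bar's hinge axis: carrier x = 93 mm, y = 0, 60 mm up.
- bar_grip (a point): Point in the bar's yellow tip, 165 mm from the hinge axis and 32 mm short of its end.
- rack: Fixed hook rack. Origin on the table below the rail; hooks point to its -x, rail along y, z up. Base board 12 mm high, x -58..18, y -165..165 mm; posts at y = -150 and 150 mm; rail 12 mm thick at x = 0, centre 160 mm up. The hooks are described at point dip1.
- dip1 (a point): Dip of the first hook, rack x -55, y -120 mm, 150 mm up. Four hooks of 6 mm bar at rack y = -120, -40, 40, 120 mm: each falls gently from the rail to its dip at x = -55 mm (centre line 150 mm up), then turns up to a tip at x = -68 mm (top 166 mm up). A hanging thing must rise about 20 mm to clear the tip, then go to the rack's -x.
- block: Fixed dark wooden block 60 x 200 x 90 mm. Origin: centre of its underside; holes along its y. Three square holes 26 x 26 mm, 82 mm deep, at y = -65, 0, 65 mm.
- opener1: Flat steel bottle opener, blue sleeve, 6 mm thick (own x), 34 mm wide (own y), 118 mm long (own z). Origin: on its middle line at the place to grip, 38 mm below its top, 80 mm above its foot; solid 34 mm wide from 22 mm below to 6 mm above the origin, 28 mm wide further down; above, a 22 x 26 mm eye. Hangs with z up, y along the rack's rail. Absent in some starts.
- opener2: A bottle opener just like opener1. Absent in some starts.
- opener3: A bottle opener just like opener1. Absent in some starts.
- brush: Dish brush with wooden handle and white bristle head, hanging on one of the rack's hooks, 119 mm long, 40 x 30 mm at the head; origin 38 mm below its top. Stays there.
- muddler1: Muddler (drink masher), 200 mm long, standing in the block, leaning a little. Origin: centre of its foot's underside; own z runs to the handle. Black foot 20 mm across and 28 mm high, 12 mm steel rod, orange handle 18 mm across from 113 to 200 mm. Absent in some starts.
- muddler2: A muddler just like muddler1. Absent in some starts.
- marker: White marker with green cap, 16 mm across, 135 mm long, standing in the block; origin at its lower end. Stays there.
- mug: Blue mug, 76 mm across, 85 mm high, standing behind; origin centre of underside. Leave alone.
- bottle: Green glass bottle, 62 mm across, 190 mm high; origin centre of underside. Leave alone.
- tin: Small tin with a paper label, 60 mm across, 60 mm high, between carrier and block near the robot; origin centre of underside. Leave alone.
- cashbox: Red cash box 140 x 190 x 85 mm with a handle; origin centre of underside. Leave alone.
- jar: Amber glass jar, 68 mm across, 100 mm high, red cap; origin centre of underside. Leave alone.
Not all that is in view belongs to the job. Leave any purple look-alike of the opener2 alone. What is shaped like the muddler2 but purple is not meant.

How it is judged:
By the outcome, as a careful person would: the job done as asked, in the order asked, and still so for the second after the job is handed in, with the robot touching nothing.
Of opener1, opener2, opener3 only 2 to 3 are there at a start; the rules pass over those that are not, and their reading is None.
Of muddler1, muddler2 only 1 to 2 are there at a start; the rules pass over those that are not, and their reading is None.
At some moment in a run one of opener1, opener2, opener3 may be knocked a few centimetres aside while the robot is not near it.
Once in a run the grip may slacken for a moment while it holds something.
It also fails if it takes over 210 s, if anything falls off the work surface, if the arm or the gripper's body presses on something with over 40 N, if the wrist force passes 120 N, or if a joint passes its speed limit or range.

## Working session

There is one attempt and no reset: what is moved stays moved. The work goes in short steps, Python scripts to look and compute and a tool call to move; the robot and the scene stay as the last step left them, time stands still between calls to the robot, and variables do not carry over. Pictures are saved under pics/ and viewed, at most 14 in all, crops included, and the job is handed in when it is done.

Besides the shell and the picture viewer there is one more tool, called after "Emit:" as name([rows], argument=value, ...), one row to a line, values as JSON. send_rows: Moves the arm, as the interface text tells. Shift numbers are shares of 150 mm and turn numbers shares of 90 degrees, none past 1 either way. Its arguments: {"type":"object","properties":{"moves":{"type":"array"},"newtons":{"type":"number"}},"required":["moves"]}

```bash
mkdir -p pics
cat > h.py <<'E'
import numpy as np, cv2
from scipy.spatial.transform import Rotation as R
from plant import get_state, optics, order
def cap(n,f=None):
    c=optics.capture(n)
    if f: cv2.imwrite('pics/'+f,c['img'][...,::-1])
    return c
def st():
    s=get_state(); print({k:np.round(s[k],3).tolist() for k in('time_s','tcp_pos','eef_rot','contact_force','gripper_width','gripper_force','joints')}); return s
E
python3 - <<'E'
from h import *
s=st()
for n in('scene','top','wrist'):
    c=cap(n,n+'0.png'); print(n,np.round(c['intrinsics'],1).tolist(),np.round(c['origin'],3),np.round(c['attitude'],3).tolist())
    if n=='wrist': continue
    for t in('carrier','bar','rack','block','opener1','brush','muddler1','marker','tin','bottle','mug','jar','cashbox'):
        print(t,[(np.round(d['location'],3).tolist(),round(d['p'],2)) for d in optics.look_for(n,t)][:5])
E
```

```text
{'time_s': 0.0, 'tcp_pos': [0.165, 0.654, 0.226], 'eef_rot': [179.904, -0.008, -14.203], 'contact_force': [0.739, 0.166, 0.095], 'gripper_width': 0.088, 'gripper_force': 0.0, 'joints': [92.311, 20.592, 0.633, -0.021, -70.136, -16.507]}
scene [[398.6, 0.0, 254.6], [0.0, 398.6, 197.0], [0.0, 0.0, 1.0]] [1.158 0.12  0.857] [-141.37, 0.548, 101.053]
carrier [([0.488, -0.199, 0.032], 0.79)]
bar [([0.63, -0.179, 0.187], 0.5), ([0.611, 0.232, 0.012], 0.48), ([0.557, 0.336, 0.12], 0.39)]
rack [([0.614, 0.231, 0.015], 0.56), ([0.63, -0.174, 0.186], 0.17)]
block [([0.444, 0.204, 0.078], 0.77)]
opener1 [([0.593, 0.098, 0.119], 0.82), ([0.559, 0.333, 0.115], 0.73), ([0.559, 0.006, 0.074], 0.62), ([0.581, 0.178, 0.118], 0.56)]
brush [([0.57, 0.262, 0.073], 0.7), ([0.803, 0.158, 0.094], 0.41)]
muddler1 [([0.438, 0.351, 0.128], 0.58), ([0.437, 0.267, 0.163], 0.55)]
marker [([0.572, 0.261, 0.072], 0.27)]
tin [([0.398, 0.013, 0.054], 0.87), ([0.712, 0.007, 0.053], 0.19)]
bottle [([0.792, -0.098, 0.12], 0.87), ([0.488, -0.198, 0.03], 0.46)]
mug [([0.708, 0.008, 0.055], 0.88)]
jar [([0.803, 0.155, 0.09
[... 284 characters left out ...]
, 0.223, 0.016], 0.94)]
block [([0.421, 0.205, 0.092], 0.7), ([0.377, 0.01, 0.061], 0.67), ([0.725, -0.318, 0.085], 0.45)]
opener1 [([0.586, 0.092, 0.143], 0.47), ([0.578, 0.176, 0.133], 0.47), ([0.553, -0.001, 0.088], 0.42), ([0.556, 0.332, 0.13], 0.4)]
brush [([0.566, 0.25, 0.071], 0.46)]
muddler1 [([0.433, 0.352, 0.143], 0.72), ([0.578, 0.172, 0.138], 0.66), ([0.433, 0.264, 0.176], 0.55)]
marker []
tin [([0.379, 0.01, 0.061], 0.57)]
bottle [([0.766, -0.1, 0.127], 0.67)]
mug [([0.717, 0.014, 0.027], 0.57)]
jar [([0.764, -0.101, 0.127], 0.2)]
cashbox [([0.723, -0.318, 0.085], 0.94)]
wrist [[297.3, 0.0, 255.7], [0.0, 297.3, 190.7], [0.0, 0.0, 1.0]] [0.231 0.638 0.385] [165.4, -0.04, -104.17]
```

Run:
```python
import cv2
for n in('scene','top'):
    cv2.imwrite(f'pics/{n}0b.png',cv2.resize(cv2.imread(f'pics/{n}0.png'),(800,600),interpolation=cv2.INTER_CUBIC))
```

```text
(no output)
```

View pics/scene0b.png

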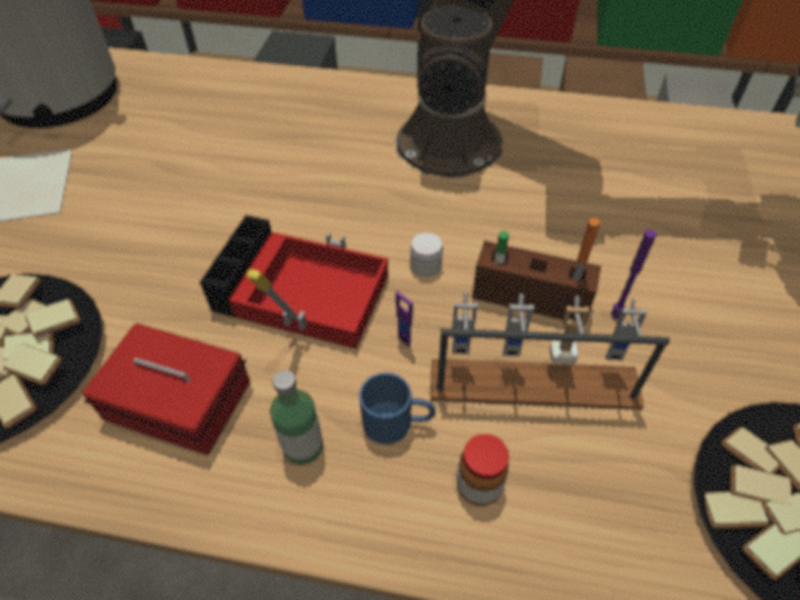

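View pics/top0b.png

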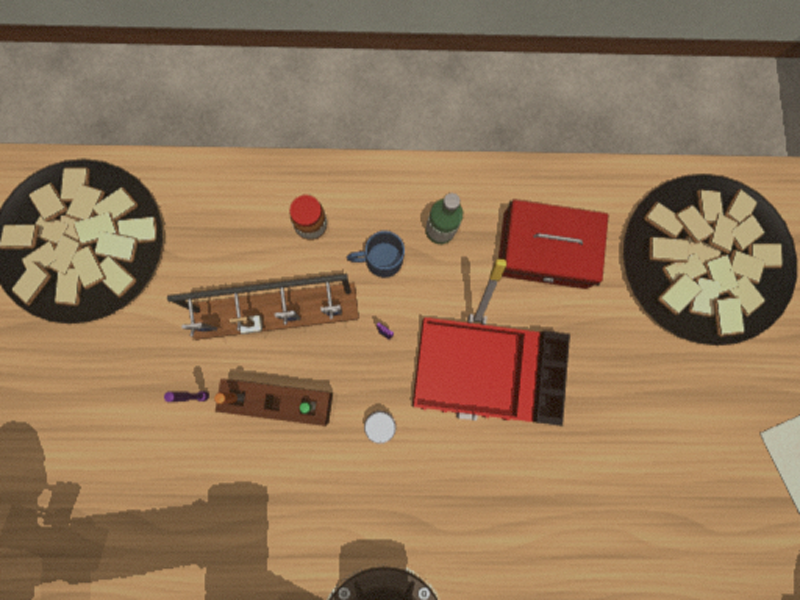

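Scene: three blue openers hang on three of the rack's hooks and the brush is on the other. One orange muddler stands in the block at about (590,240). The muddler at (635,270) and the opener at (403,318) are purple look-alikes. In the top view the carrier is at (490,370), rack at (270,305) and block at (272,400). Next I'll zoom in to fit the poses.

Run:
```python
import cv2
im=cv2.imread('pics/top0.png')
cv2.imwrite('pics/c1.png',cv2.resize(im[172:276,102:235],None,fx=5.75,fy=5.75,interpolation=cv2.INTER_CUBIC))
cv2.imwrite('pics/c2.png',cv2.resize(im[160:276,255:375],None,fx=5,fy=5,interpolation=cv2.INTER_CUBIC))
```

```text
(no output)
```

View pics/c1.png

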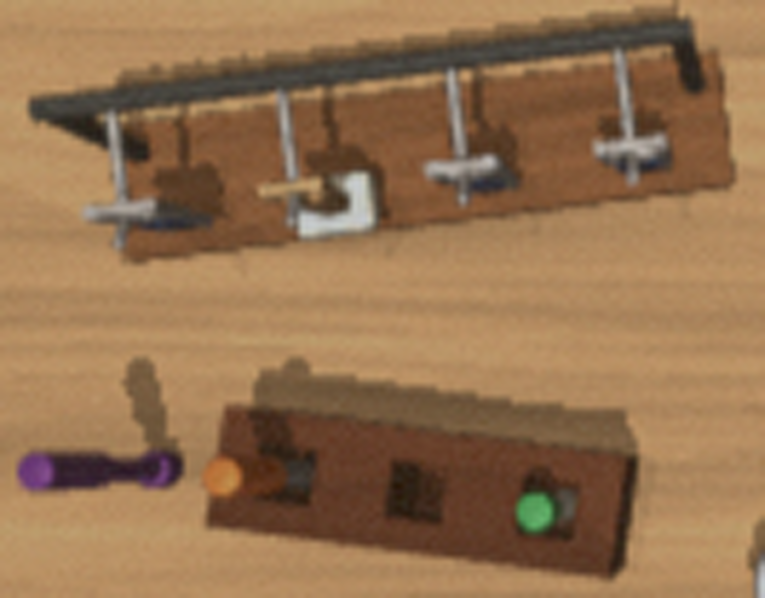

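View pics/c2.png

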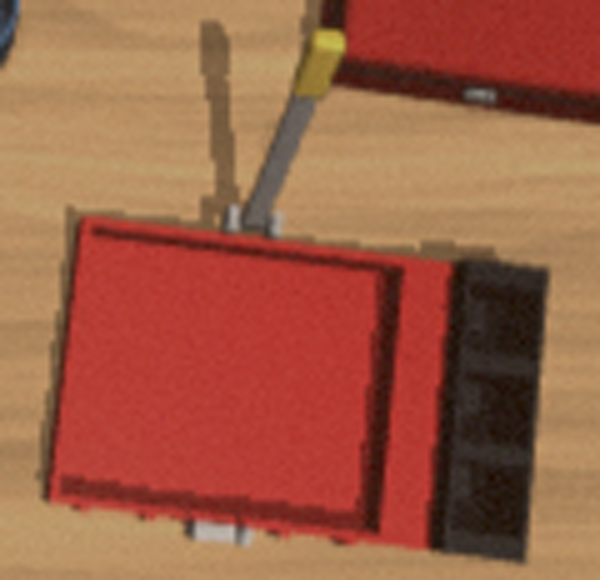

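The crops give rim and well corners (c2: 82,217; 47,502; 547,268; 523,562), block corners (c1: 227,406; 208,525; 612,577; 635,458), and hook tips at c1 (121,243) to (632,180).

```bash
cat >> h.py <<'E'
from scipy.optimize import least_squares
def proj(c,P):
    Rm=R.from_euler('xyz',c['attitude'],degrees=True).as_matrix()
    p=(np.atleast_2d(P)-c['origin'])@Rm; K=c['intrinsics']
    return np.c_[K[0][0]*p[:,0]/p[:,2]+K[0][2],K[1][1]*p[:,1]/p[:,2]+K[1][2]]
def W(pose,P):
    P=np.atleast_2d(np.array(P,float))/1000; a=np.radians(pose[2]); ca,sa=np.cos(a),np.sin(a)
    return np.c_[pose[0]+ca*P[:,0]-sa*P[:,1],pose[1]+sa*P[:,0]+ca*P[:,1],P[:,2]]
E
python3 - <<'E'
from h import *
import json
c=cap('top')
c2=lambda l:np.array(l)/5+[255,160]
c1=lambda l:np.array(l)/5.75+[102,172]
def fit(n,P,U,x0):
    f=lambda p:(proj(c,W(p,P))-U).ravel()
    r=least_squares(f,x0,x_scale=[.01,.01,1],loss='soft_l1'); print(n,np.round(r.x,4).tolist(),np.round(r.fun.reshape(-1,2),1).tolist()); return r.x.tolist()
o={}
o['carrier']=fit('carrier',[[86,101,50],[-86,101,50],[86,-173,80],[-86,-173,80],[-86,-125,80],[86,-125,80],[-91,0,70]],c2([[82,217],[47,502],[547,268],[523,562],[437,550],[460,262],[220,530]]),[.49,-.16,0])
o['block']=fit('block',[[30,100,90],[-30,100,90],[-30,-100,90],[30,-100,90]],c1([[227,406],[208,525],[612,577],[635,458]]),[.43,.2,0])
o['rack']=fit('rack',[[-68,y,162] for y in(120,40,-40,-120)]+[[-6,y,161] for y in(120,40,-40,-120)]+[[-58,-165,12],[-58,165,12],[18,-165,12]],c1([[121,243],[291,222],[462,200],[632,180],[110,112],[282,92],[452,70],[620,50],[730,186],[128,262],[720,52]]),[.62,.23,0])
json.dump(o,open('poses.json','w'))
print('dips',W(o['rack'],[[-55,y,150] for y in(-120,-40,40,120)]).round(4).tolist())
print('wells',W(o['carrier'],[[x,-149,80] for x in(-52,0,52)]).round(4).tolist())
print('holes',W(o['block'],[[0,y,90] for y in(-65,0,65)]).round(4).tolist())
# bar tip
for th in(1.9,1.95): print(proj(c,W(o['carrier'],[93+197*np.cos(th),0,60+197*np.sin(th)]))*5-[1275,800])
# muddler handle-top pixel at z
from itertools import product
for u,n in((c1([[222,476]]),'muddler'),):
  for z in(.2,.205):
    r=least_squares(lambda q:(proj(c,[q[0],q[1],z])-u).ravel(),[.43,.26]).x; print(n,z,r)
E
```

```text
carrier [0.4887, -0.1617, -6.6969] [[-0.5, -0.5], [-0.3, -0.1], [-0.2, -0.2], [-0.1, 0.3], [0.5, 0.6], [1.0, -1.1], [-0.0, 0.7]]
block [0.4221, 0.203, -6.8195] [[0.3, -0.3], [0.0, 0.3], [0.3, 0.4], [-0.7, -0.3]]
rack [0.6198, 0.2244, 7.6859] [[-0.2, -0.1], [0.2, -0.1], [0.3, 0.1], [0.3, -0.0], [0.1, 0.0], [-0.1, -0.1], [-0.2, 0.3], [-0.1, 0.2], [0.9, 0.1], [-1.2, -0.1], [-0.2, -0.5]]
dips [[0.5814, 0.0981, 0.15], [0.5707, 0.1774, 0.15], [0.56, 0.2567, 0.15], [0.5493, 0.336, 0.15]]
wells [[0.4197, -0.3036, 0.08], [0.4713, -0.3097, 0.08], [0.523, -0.3157, 0.08]]
holes [[0.4144, 0.1385, 0.09], [0.4221, 0.203, 0.09], [0.4298, 0.2675, 0.09]]
[[301.30556936 302.46289644]]
[[298.09636516 321.50266962]]
muddler 0.2 [0.4300473  0.27159393]
muddler 0.205 [0.43010818 0.27028806]
```

```bash
cat >> h.py <<'E'
import json
def plan(wps,cur=None):
    """wps: (x,y,z[mm],yaw); prints per call slide+turn target, rounded to .01, chained"""
    if cur is None:
        s=get_state(); cur=[*(np.array(s['tcp_pos'])*1000),s['eef_rot'][2]]
    cur=np.array(cur,float)
    for w in wps:
        w=np.array(w,float); w[3]=cur[3]+(w[3]-cur[3]+180)%360-180
        for _ in range(12):
            d=w[:3]-cur[:3]; dy=w[3]-cur[3]
            if np.linalg.norm(d)<1.6 and abs(dy)<.6: break
            k=min(1,140/max(np.linalg.norm(d),1e-6),34/max(abs(dy),1e-6))
            # even split
            n=np.ceil(1/k-1e-9); a=np.radians(cur[3]); X=np.array([np.cos(a),np.sin(a),0]);Y=np.array([np.sin(a),-np.cos(a),0]);Z=np.array([0,0,-1])
            sl=np.round([d@X/150/n,d@Y/150/n,d@Z/150/n],2); t=np.round(-dy/n/90,2)
            cur[:3]+=150*(sl[0]*X+sl[1]*Y+sl[2]*Z); cur[3]-=90*t
            print('slide',sl.tolist(),'turn',t,'->',cur.round(1).tolist())
E
python3 -c "
from h import *
plan([(250,500,300,-50),(430,269.5,300,-96.8),(430,269.5,147,-96.8)])"
```

```text
slide [0.4, 0.43, -0.24] turn 0.2 -> [207.9, 577.1, 262.5, -32.2]
slide [0.51, 0.29, -0.25] turn 0.2 -> [249.5, 499.5, 300.0, -50.2]
slide [0.65, 0.02, 0.0] turn 0.17 -> [309.6, 422.7, 300.0, -65.5]
slide [0.63, -0.15, 0.0] turn 0.17 -> [369.3, 346.0, 300.0, -80.8]
slide [0.57, -0.32, 0.0] turn 0.18 -> [430.3, 269.3, 300.0, -97.0]
slide [-0.0, 0.0, 0.51] turn -0.0 -> [430.3, 269.3, 223.5, -97.0]
slide [-0.0, 0.0, 0.51] turn -0.0 -> [430.3, 269.3, 147.0, -97.0]
```

Emit:
send_rows([
  {"slide":[0.1,0.11,-0.06],"turn":0.05,"gripper":0.6},
  {"slide":[0.25,0.27,-0.15],"turn":0.12,"gripper":0.6},
  {"slide":[0.4,0.43,-0.24],"turn":0.2,"gripper":0.6},
  {"slide":[0.4,0.43,-0.24],"turn":0.2,"gripper":0.6},
  {"slide":[0.4,0.43,-0.24],"turn":0.2,"gripper":0.6},
])

```text
time_s: 1.92
tcp_pos: [0.2088, 0.5765, 0.2645]
eef_rot: [-179.8, 0.1, -32.3]
contact_force: [-0.6, -0.3, 0.1]
gripper_width: 0.0598
gripper_force: 0.0
```

Emit:
send_rows([
  {"slide":[0.13,0.07,-0.06],"turn":0.05,"gripper":0.6},
  {"slide":[0.3,0.17,-0.15],"turn":0.12,"gripper":0.6},
  {"slide":[0.51,0.29,-0.25],"turn":0.2,"gripper":0.6},
  {"slide":[0.51,0.29,-0.25],"turn":0.2,"gripper":0.6},
  {"slide":[0.51,0.29,-0.25],"turn":0.2,"gripper":0.6},
])

```text
time_s: 2.33
tcp_pos: [0.25, 0.4994, 0.3011]
eef_rot: [-179.9, 0.1, -50.2]
contact_force: [-0.4, 0.4, 0.4]
gripper_width: 0.0526
gripper_force: 0.0
```

Emit:
send_rows([
  {"slide":[0.2,0.01,0],"turn":0.05,"gripper":0.6},
  {"slide":[0.4,0.01,0],"turn":0.11,"gripper":0.6},
  {"slide":[0.65,0.02,0],"turn":0.17,"gripper":0.6},
  {"slide":[0.65,0.02,0],"turn":0.17,"gripper":0.6},
  {"slide":[0.65,0.02,0],"turn":0.17,"gripper":0.6},
])

```text
time_s: 2.75
tcp_pos: [0.31, 0.4225, 0.2993]
eef_rot: [180.0, -0.0, -65.5]
contact_force: [0.2, -0.0, -0.5]
gripper_width: 0.0523
gripper_force: 0.0
```

Emit:
send_rows([
  {"slide":[0.2,-0.05,0],"turn":0.05,"gripper":0.6},
  {"slide":[0.4,-0.1,0],"turn":0.11,"gripper":0.6},
  {"slide":[0.63,-0.15,0],"turn":0.17,"gripper":0.6},
  {"slide":[0.63,-0.15,0],"turn":0.17,"gripper":0.6},
  {"slide":[0.63,-0.15,0],"turn":0.17,"gripper":0.6},
])

```text
time_s: 3.17
tcp_pos: [0.3696, 0.3463, 0.2994]
eef_rot: [180.0, -0.0, -80.8]
contact_force: [0.0, 0.6, -0.0]
gripper_width: 0.0528
gripper_force: 0.0
```

Emit:
send_rows([
  {"slide":[0.2,-0.1,0],"turn":0.06,"gripper":0.6},
  {"slide":[0.4,-0.21,0],"turn":0.12,"gripper":0.6},
  {"slide":[0.57,-0.32,0],"turn":0.18,"gripper":0.6},
  {"slide":[0.57,-0.32,0],"turn":0.18,"gripper":0.6},
  {"slide":[0.57,-0.32,0],"turn":0.18,"gripper":0.6},
])

```text
time_s: 3.58
tcp_pos: [0.4306, 0.2699, 0.2994]
eef_rot: [180.0, -0.0, -96.9]
contact_force: [-0.4, 0.7, -1.1]
gripper_width: 0.0526
gripper_force: 0.0
```

Run:
```python
from h import *
st()
c=cap('wrist'); print(np.round(c['origin'],3),np.round(c['attitude'],2).tolist())
cv2.imwrite('pics/w1.png',cv2.resize(c['img'][...,::-1],(800,600),interpolation=cv2.INTER_CUBIC))
```

```text
{'time_s': 3.583, 'tcp_pos': [0.431, 0.27, 0.299], 'eef_rot': [179.961, -0.042, -96.94], 'contact_force': [-0.407, 0.668, -1.095], 'gripper_width': 0.053, 'gripper_force': 0.0, 'joints': [54.244, 2.28, -13.04, -0.014, -74.736, -61.18]}
[0.422 0.203 0.458] [165.44, -0.0, 173.09]
```

View pics/w1.png

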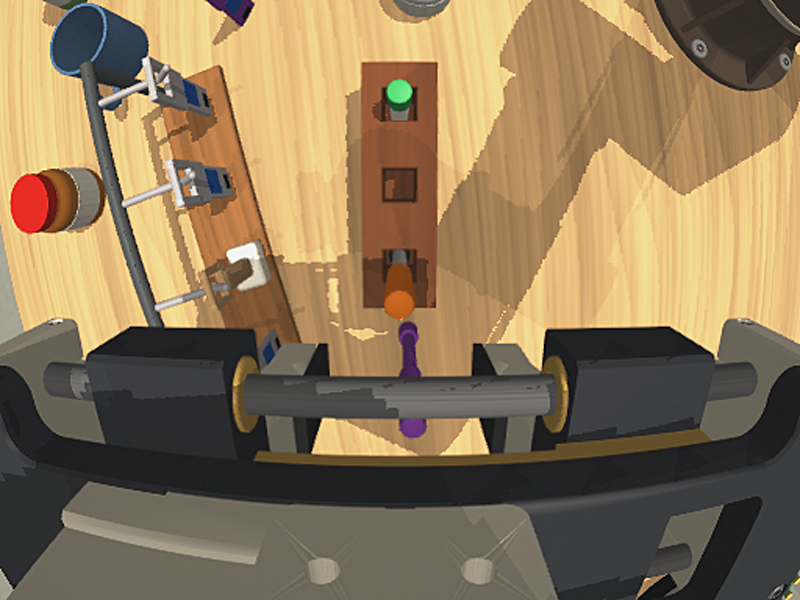

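The wrist view shows the orange handle top at (399,304), with the purple muddler behind it: foot at (408,328), top at (413,428). I'll turn these into positions.

```bash
cat >> h.py <<'E'
def wray(c,uv):
    K=c['intrinsics']; d=np.array(uv,float)-[K[0][2],K[1][2]]; r=np.hypot(*d); a=r/K[0][0]
    v=np.r_[d/max(r,1e-9)*np.sin(a),np.cos(a)]
    return R.from_euler('xyz',c['attitude'],degrees=True).as_matrix()@v
def wpt(c,uv,z):
    v=wray(c,uv); o=np.array(c['origin']); return o+v*(z-o[2])/v[2]
E
python3 - <<'E'
from h import *
c=cap('wrist')
f=lambda u,z:print(u,wpt(c,np.array(u)*.64,z).round(4))
f((399,304),.2);f((399,304),.195);f((408,328),.01);f((413,428),.2);f((399,253),.09);f((399,95),.135)
print(W(json.load(open('poses.json'))['block'],[[0,65,90]]))
E
```

```text
(399, 304) [0.4302 0.2738 0.2   ]
(399, 304) [0.4304 0.2752 0.195 ]
(408, 328) [0.4306 0.3516 0.01  ]
(413, 428) [0.4311 0.3564 0.2   ]
(399, 253) [0.4289 0.2616 0.09  ]
(399, 95) [0.4147 0.1443 0.135 ]
[[0.42983864 0.26753684 0.09      ]]
```

Emit:
send_rows([
  {"slide":[-0.01,0,0.15],"turn":0,"gripper":0.6},
  {"slide":[-0.01,0,0.35],"turn":0,"gripper":0.6},
  {"slide":[-0.01,0,0.55],"turn":0,"gripper":0.6},
  {"slide":[-0.01,0,0.7],"turn":0,"gripper":0.6},
  {"slide":[-0.01,0,0.7],"turn":0,"gripper":0.6},
])

```text
time_s: 4.1
tcp_pos: [0.4276, 0.2703, 0.1904]
eef_rot: [179.7, -0.3, -96.8]
contact_force: [-1.7, -1.1, -0.9]
gripper_width: 0.0526
gripper_force: 0.0
```

Emit:
send_rows([
  {"slide":[0,0,0.16],"turn":0,"gripper":0.6},
  {"slide":[0,0,0.32],"turn":0,"gripper":0.6},
  {"slide":[0,0,0.32],"turn":0,"gripper":0.6},
  {"slide":[0,0,0.32],"turn":0,"gripper":0},
  {"slide":[0,0,0.32],"turn":0,"gripper":0},
], newtons=40)

```text
time_s: 4.52
tcp_pos: [0.4311, 0.2722, 0.149]
eef_rot: [-179.9, 0.1, -96.9]
contact_force: [0.2, -0.8, 1.1]
gripper_width: 0.0441
gripper_force: 0.0
```

Emit:
send_rows([
  {"slide":[0,0,0],"turn":0,"gripper":0},
  {"slide":[0,0,0],"turn":0,"gripper":0},
  {"slide":[0,0,0],"turn":0,"gripper":0},
  {"slide":[0,0,-0.04],"turn":0,"gripper":0},
  {"slide":[0,0,-0.1],"turn":0,"gripper":0},
])

```text
time_s: 4.93
tcp_pos: [0.4301, 0.2704, 0.1622]
eef_rot: [180.0, -0.1, -97.0]
contact_force: [-0.2, 0.1, -0.5]
gripper_width: 0.0177
gripper_force: 40.0
```

Emit:
send_rows([
  {"slide":[0,0,-0.2],"turn":0,"gripper":0},
  {"slide":[0,0,-0.4],"turn":0,"gripper":0},
  {"slide":[0,0,-0.6],"turn":0,"gripper":0},
  {"slide":[0,0,-0.8],"turn":0,"gripper":0},
  {"slide":[0,0,-0.8],"turn":0,"gripper":0},
])

```text
time_s: 5.35
tcp_pos: [0.4328, 0.2723, 0.2896]
eef_rot: [-179.6, 0.4, -97.0]
contact_force: [0.8, 1.1, 0.7]
gripper_width: 0.0177
gripper_force: 40.0
```

Run:
```python
from h import *
st()
c=cap('scene'); cv2.imwrite('pics/s1.png',cv2.resize(c['img'][100:260,260:460,::-1],(800,640)[:2],interpolation=cv2.INTER_CUBIC)[:600])
plan([(430,150,300,-97),(471.3,-309.7,300,-97),(471.3,-309.7,155,-97)],[430,271,282,-97])
```

```text
{'time_s': 5.35, 'tcp_pos': [0.433, 0.272, 0.29], 'eef_rot': [-179.592, 0.437, -96.957], 'contact_force': [0.839, 1.129, 0.668], 'gripper_width': 0.018, 'gripper_force': 39.999, 'joints': [54.321, 2.427, -14.212, 0.154, -72.781, -61.325]}
slide [0.8, -0.1, -0.12] turn -0.0 -> [430.3, 150.1, 300.0, -97.0]
slide [0.75, -0.16, 0.0] turn -0.0 -> [440.4, 35.5, 300.0, -97.0]
slide [0.75, -0.16, 0.0] turn -0.0 -> [450.5, -79.1, 300.0, -97.0]
slide [0.75, -0.16, 0.0] turn -0.0 -> [460.6, -193.7, 300.0, -97.0]
slide [0.76, -0.17, 0.0] turn -0.0 -> [472.0, -310.0, 300.0, -97.0]
slide [-0.0, 0.0, 0.48] turn -0.0 -> [472.0, -310.0, 228.0, -97.0]
slide [-0.0, 0.0, 0.49] turn -0.0 -> [472.0, -310.0, 154.5, -97.0]
```

View pics/s1.png

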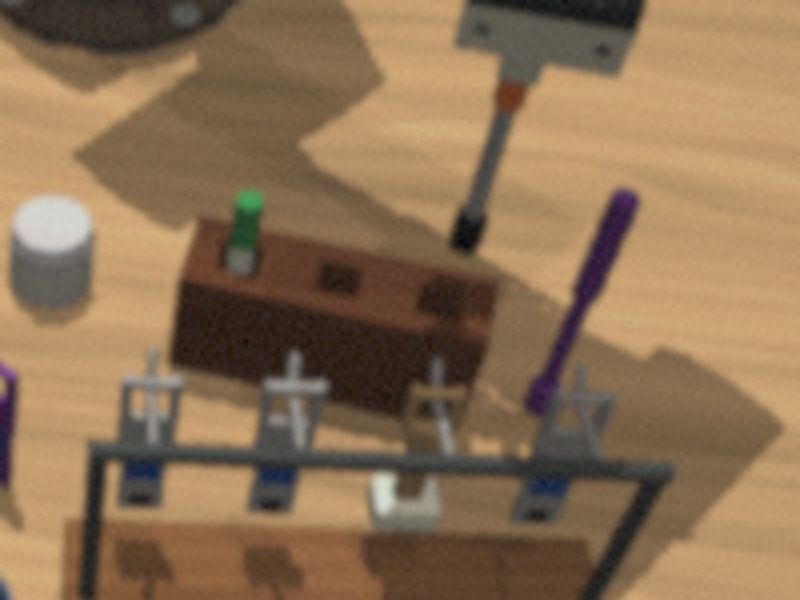

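The muddler is held, with its foot at about crop (465,250), below and slightly aside of the grip. I'll work out the foot offset.

```bash
cat >> h.py <<'E'
def ppt(c,u,z):
    r=least_squares(lambda q:(proj(c,[q[0],q[1],z])-np.array(u)).ravel(),[.5,.1]).x; return np.r_[r,z]
E
python3 - <<'E'
from h import *
c=cap('scene')
for u,z in(((465,246),.146),((468,212),.172),((510,97),.25)): print(u,ppt(c,(260+u[0]/4,100+u[1]/4),z).round(4))
for n in('wrist','top'):
    cap(n); print(optics.look_for(n,'muddler1'))
st()
E
```

```text
(465, 246) [0.4375 0.2758 0.146 ]
(468, 212) [0.4349 0.2717 0.172 ]
(510, 97) [0.4196 0.2774 0.25  ]
[{'location': [0.4293, 0.2657, 0.2966], 'p': 0.95}]
[]
{'time_s': 5.65, 'tcp_pos': [0.43, 0.27, 0.281], 'eef_rot': [179.94, -0.086, -97.004], 'contact_force': [1.294, -0.235, 0.455], 'gripper_width': 0.017, 'gripper_force': 39.999, 'joints': [54.326, 2.79, -14.838, -0.012, -72.475, -61.327]}
```

Emit:
send_rows([
  {"slide":[0.15,-0.02,-0.02],"turn":0,"gripper":0},
  {"slide":[0.35,-0.05,-0.05],"turn":0,"gripper":0},
  {"slide":[0.6,-0.08,-0.1],"turn":0,"gripper":0},
  {"slide":[0.8,-0.1,-0.12],"turn":0,"gripper":0},
  {"slide":[0.8,-0.1,-0.12],"turn":0,"gripper":0},
])

```text
time_s: 6.07
tcp_pos: [0.43, 0.146, 0.3004]
eef_rot: [180.0, -0.0, -97.1]
contact_force: [0.1, 0.7, -1.2]
gripper_width: 0.0178
gripper_force: 40.0
```

Emit:
send_rows([
  {"slide":[0.15,-0.03,0],"turn":0,"gripper":0},
  {"slide":[0.35,-0.07,0],"turn":0,"gripper":0},
  {"slide":[0.55,-0.12,0],"turn":0,"gripper":0},
  {"slide":[0.75,-0.16,0],"turn":0,"gripper":0},
  {"slide":[0.75,-0.16,0],"turn":0,"gripper":0},
])

```text
time_s: 6.48
tcp_pos: [0.4403, 0.0317, 0.2994]
eef_rot: [179.9, -0.1, -97.1]
contact_force: [0.6, 0.1, -1.0]
gripper_width: 0.0176
gripper_force: 40.0
```

Emit:
send_rows([
  {"slide":[0.15,-0.03,0],"turn":0,"gripper":0},
  {"slide":[0.35,-0.07,0],"turn":0,"gripper":0},
  {"slide":[0.55,-0.12,0],"turn":0,"gripper":0},
  {"slide":[0.75,-0.16,0],"turn":0,"gripper":0},
  {"slide":[0.75,-0.16,0],"turn":0,"gripper":0},
])

```text
time_s: 6.9
tcp_pos: [0.4507, -0.0827, 0.2991]
eef_rot: [179.9, -0.1, -97.2]
contact_force: [0.7, 0.7, -0.7]
gripper_width: 0.0174
gripper_force: 40.0
```

Emit:
send_rows([
  {"slide":[0.15,-0.03,0],"turn":0,"gripper":0},
  {"slide":[0.35,-0.07,0],"turn":0,"gripper":0},
  {"slide":[0.55,-0.12,0],"turn":0,"gripper":0},
  {"slide":[0.75,-0.16,0],"turn":0,"gripper":0},
  {"slide":[0.75,-0.16,0],"turn":0,"gripper":0},
])

```text
time_s: 7.32
tcp_pos: [0.4611, -0.1971, 0.2988]
eef_rot: [179.8, -0.1, -97.2]
contact_force: [-1.2, -0.3, -0.4]
gripper_width: 0.0168
gripper_force: 40.0
```

Emit:
send_rows([
  {"slide":[0.2,-0.04,0],"turn":0,"gripper":0},
  {"slide":[0.5,-0.11,0],"turn":0,"gripper":0},
  {"slide":[0.76,-0.17,0],"turn":0,"gripper":0},
  {"slide":[0.76,-0.17,0],"turn":0,"gripper":0},
  {"slide":[0.76,-0.17,0],"turn":0,"gripper":0},
])

```text
time_s: 7.73
tcp_pos: [0.4722, -0.3116, 0.2981]
eef_rot: [179.8, 0.0, -97.2]
contact_force: [-0.7, 0.5, -1.5]
gripper_width: 0.0175
gripper_force: 40.0
```

Run:
```python
from h import *
cap('top')
s=st()
c=cap('scene'); i=c['img'][80:240,100:260,::-1]
a=cv2.resize(i,(480,480),interpolation=cv2.INTER_CUBIC)
w=cap('wrist'); b=cv2.resize(w['img'][40:240,180:330,::-1],(320,427),interpolation=cv2.INTER_CUBIC)
o=np.zeros((480,800,3),np.uint8); o[:,:480]=a; o[:427,480:]=b; cv2.imwrite('pics/s2.png',o)
g=np.array(s['tcp_pos'])
f=g+[0,0,.019-.158]
print('pred foot, +28, rod top px in left panel',((proj(c,[f,f+[0,0,.028],f+[0,0,.113]])-[100,80])*3).round(0).tolist())
print('mid well mouth', ((proj(c,W(json.load(open('poses.json'))['carrier'],[[0,-149,80]]))-[100,80])*3).round(0))
```

```text
{'time_s': 7.783, 'tcp_pos': [0.472, -0.31, 0.299], 'eef_rot': [179.851, 0.038, -97.122], 'contact_force': [-0.693, 0.391, -0.587], 'gripper_width': 0.017, 'gripper_force': 39.999, 'joints': [-13.486, 8.051, -6.667, -0.022, -75.435, 6.37]}
pred foot, +28, rod top px in left panel [[130.0, 171.0], [123.0, 146.0], [97.0, 64.0]]
mid well mouth [[152. 236.]]
```

View pics/s2.png

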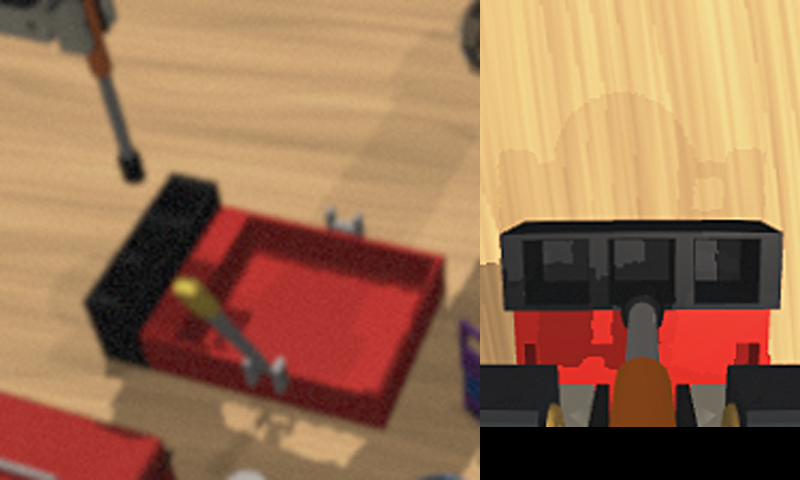

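The muddler hangs nearly plumb: foot at left-panel (135,178). The middle well lies straight ahead in the wrist panel, at (643,268). Next I'll check the numbers.

Run:
```python
from h import *
w=cap('wrist')
n=lambda p:(180+(p[0]-480)/2.133,40+p[1]/2.135)
for z in(.15,.16,.17): print('foot far edge',z,wpt(w,n((642,296)),z).round(4))
print('well front edge mid / far',wpt(w,n((643,309)),.08).round(4),wpt(w,n((643,222)),.08).round(4))
print('well block L/R',wpt(w,n((503,233)),.08).round(4),wpt(w,n((781,233)),.08).round(4))
print(W(json.load(open('poses.json'))['carrier'],[[0,-125,80],[0,-173,80],[86,-173,80],[-86,-173,80],[0,-149,80]]).round(4))
s=st(); plan([(471.3,-309.7,156,-97)],[472,-310,300,-97])
```

```text
foot far edge 0.15 [ 0.4714 -0.3093  0.15  ]
foot far edge 0.16 [ 0.4712 -0.3115  0.16  ]
foot far edge 0.17 [ 0.4709 -0.3137  0.17  ]
well front edge mid / far [ 0.4736 -0.286   0.08  ] [ 0.4671 -0.339   0.08  ]
well block L/R [ 0.5523 -0.3436  0.08  ] [ 0.3845 -0.3232  0.08  ]
[[ 0.4741 -0.2858  0.08  ]
 [ 0.4685 -0.3335  0.08  ]
 [ 0.554  -0.3435  0.08  ]
 [ 0.3831 -0.3235  0.08  ]
 [ 0.4713 -0.3097  0.08  ]]
{'time_s': 7.933, 'tcp_pos': [0.473, -0.309, 0.3], 'eef_rot': [179.984, 0.014, -96.933], 'contact_force': [0.009, 0.59, -0.121], 'gripper_width': 0.017, 'gripper_force': 39.999, 'joints': [-13.323, 7.883, -6.696, -0.012, -75.439, 6.393]}
slide [-0.0, 0.0, 0.48] turn -0.0 -> [472.0, -310.0, 228.0, -97.0]
slide [-0.0, 0.0, 0.48] turn -0.0 -> [472.0, -310.0, 156.0, -97.0]
```

Emit:
send_rows([
  {"slide":[0.02,0,0.1],"turn":0,"gripper":0},
  {"slide":[0.02,0,0.25],"turn":0,"gripper":0},
  {"slide":[0.02,0,0.4],"turn":0,"gripper":0},
  {"slide":[0.02,0,0.4],"turn":0,"gripper":0},
  {"slide":[0.02,0,0.4],"turn":0,"gripper":0},
])

```text
time_s: 8.35
tcp_pos: [0.4719, -0.312, 0.24]
eef_rot: [179.9, 0.0, -96.9]
contact_force: [0.6, 0.5, 0.8]
gripper_width: 0.017
gripper_force: 40.0
```

Emit:
send_rows([
  {"slide":[0,0,0.03],"turn":0,"gripper":0},
  {"slide":[0,0,0.06],"turn":0,"gripper":0},
  {"slide":[0,0,0.1],"turn":0,"gripper":0},
  {"slide":[0,0,0.14],"turn":0,"gripper":0},
  {"slide":[0,0,0.18],"turn":0,"gripper":0},
])

```text
time_s: 8.77
tcp_pos: [0.4722, -0.3131, 0.2128]
eef_rot: [-180.0, -0.0, -97.0]
contact_force: [0.1, -0.5, -1.7]
gripper_width: 0.0175
gripper_force: 40.0
```

Run:
```python
from h import *
s=st()
c=cap('scene'); i=c['img'][80:240,100:260,::-1]
a=cv2.resize(i,(480,480),interpolation=cv2.INTER_CUBIC)
w=cap('wrist'); b=cv2.resize(w['img'][40:240,180:330,::-1],(320,427),interpolation=cv2.INTER_CUBIC)
o=np.zeros((480,800,3),np.uint8); o[:,:480]=a; o[:427,480:]=b; cv2.imwrite('pics/s3.png',o)
```

```text
{'time_s': 8.767, 'tcp_pos': [0.472, -0.313, 0.213], 'eef_rot': [-179.973, -0.001, -97.0], 'contact_force': [0.078, -0.49, -1.703], 'gripper_width': 0.018, 'gripper_force': 39.999, 'joints': [-13.761, 10.931, -14.442, -0.003, -64.601, 6.761]}
```

View pics/s3.png

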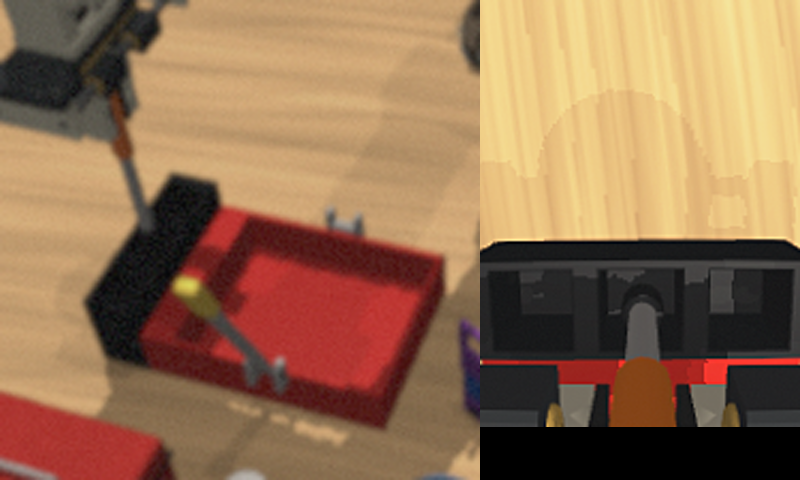

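The foot is inside the middle well with no contact force. I'll lower it to the floor.

Emit:
send_rows([
  {"slide":[0,0,0.08],"turn":0,"gripper":0},
  {"slide":[0,0,0.16],"turn":0,"gripper":0},
  {"slide":[0,0,0.24],"turn":0,"gripper":0},
  {"slide":[0,0,0.32],"turn":0,"gripper":0},
  {"slide":[0,0,0.35],"turn":0,"gripper":0},
])

```text
time_s: 9.28
tcp_pos: [0.4714, -0.3129, 0.159]
eef_rot: [179.9, 0.0, -97.0]
contact_force: [0.2, 0.8, -0.3]
gripper_width: 0.0175
gripper_force: 40.0
```

Emit:
send_rows([
  {"slide":[0,0,0.01],"turn":0,"gripper":0},
  {"slide":[0,0,0.02],"turn":0,"gripper":0},
  {"slide":[0,0,0.02],"turn":0,"gripper":0},
  {"slide":[0,0,0.02],"turn":0,"gripper":0},
  {"slide":[0,0,0.02],"turn":0,"gripper":0},
])

```text
time_s: 9.7
tcp_pos: [0.4725, -0.3132, 0.1582]
eef_rot: [-179.9, -0.0, -97.0]
contact_force: [1.1, 0.5, -0.6]
gripper_width: 0.0172
gripper_force: 40.0
```

Emit:
send_rows([
  {"slide":[0,0,0.01],"turn":0,"gripper":0},
  {"slide":[0,0,0.02],"turn":0,"gripper":0},
  {"slide":[0,0,0.03],"turn":0,"gripper":0},
  {"slide":[0,0,0.03],"turn":0,"gripper":0},
  {"slide":[0,0,0.03],"turn":0,"gripper":0},
])

```text
time_s: 10.12
tcp_pos: [0.472, -0.3131, 0.1529]
eef_rot: [180.0, 0.0, -97.0]
contact_force: [-0.1, 0.1, 0.1]
gripper_width: 0.0176
gripper_force: 40.0
```

Emit:
send_rows([
  {"slide":[0,0,0.01],"turn":0,"gripper":0},
  {"slide":[0,0,0.02],"turn":0,"gripper":0},
  {"slide":[0,0,0.03],"turn":0,"gripper":0},
  {"slide":[0,0,0.03],"turn":0,"gripper":0},
  {"slide":[0,0,0.03],"turn":0,"gripper":0},
])

```text
time_s: 10.53
tcp_pos: [0.4729, -0.3138, 0.1509]
eef_rot: [-179.9, -0.1, -96.9]
contact_force: [-2.5, 2.3, 14.1]
gripper_width: 0.0172
gripper_force: 40.0
```

Emit:
send_rows([
  {"slide":[0,0,-0.01],"turn":0,"gripper":0.45},
  {"slide":[0,0,-0.01],"turn":0,"gripper":0.45},
  {"slide":[0,0,-0.01],"turn":0,"gripper":0.45},
  {"slide":[0,0,-0.15],"turn":0,"gripper":0.5},
  {"slide":[0,0,-0.3],"turn":0,"gripper":0.55},
])

```text
time_s: 10.95
tcp_pos: [0.471, -0.3127, 0.1922]
eef_rot: [179.8, 0.1, -97.0]
contact_force: [0.4, -0.6, 0.5]
gripper_width: 0.0445
gripper_force: 0.0
```

Emit:
send_rows([
  {"slide":[0,0,-0.2],"turn":0,"gripper":0.6},
  {"slide":[0,0,-0.4],"turn":0,"gripper":0.6},
  {"slide":[0,0,-0.6],"turn":0,"gripper":0.6},
  {"slide":[0,0,-0.7],"turn":0,"gripper":0.6},
  {"slide":[0,0,-0.7],"turn":0,"gripper":0.6},
])

```text
time_s: 11.37
tcp_pos: [0.4737, -0.314, 0.3026]
eef_rot: [-179.7, -0.1, -97.0]
contact_force: [1.1, -0.9, 0.5]
gripper_width: 0.0521
gripper_force: 0.0
```

Run:
```python
from h import *
s=st(); cap('top'); cap('scene')
for n in('scene','top'):
    for t in('opener1','muddler1'): print(n,t,[(np.round(d['location'],3).tolist(),round(d['p'],2)) for d in optics.look_for(n,t)][:5])
plan([(470,-100,290,-45),(560,60,260,-10),(581.4,98.1,230,7.7)],[472,-313,298.5,-97])
```

```text
{'time_s': 11.367, 'tcp_pos': [0.474, -0.314, 0.303], 'eef_rot': [-179.651, -0.115, -96.98], 'contact_force': [1.141, -0.933, 0.502], 'gripper_width': 0.052, 'gripper_force': 0.0, 'joints': [-13.762, 7.932, -6.33, 0.075, -75.378, 6.764]}
scene opener1 [([0.559, 0.337, 0.112], 0.92), ([0.592, 0.094, 0.118], 0.81), ([0.558, 0.004, 0.073], 0.59), ([0.477, -0.31, 0.155], 0.57), ([0.583, 0.174, 0.116], 0.5)]
scene muddler1 [([0.475, -0.31, 0.154], 0.75), ([0.436, 0.354, 0.131], 0.56)]
top opener1 [([0.586, 0.092, 0.14], 0.62), ([0.55, 0.332, 0.131], 0.45), ([0.376, 0.012, 0.06], 0.43), ([0.764, -0.099, 0.127], 0.33)]
top muddler1 [([0.432, 0.352, 0.142], 0.44)]
slide [-0.7, 0.09, 0.03] turn -0.29 -> [471.4, -207.1, 294.0, -70.9]
slide [-0.68, -0.22, 0.03] turn -0.29 -> [469.2, -100.0, 289.5, -44.8]
slide [-0.16, -0.59, 0.1] turn -0.19 -> [514.5, -20.2, 274.5, -27.7]
slide [0.02, -0.61, 0.1] turn -0.2 -> [559.7, 59.4, 259.5, -9.7]
slide [0.1, -0.28, 0.2] turn -0.19 -> [581.6, 98.2, 229.5, 7.4]
```

Emit:
send_rows([
  {"slide":[-0.2,0.03,0.01],"turn":-0.07,"gripper":0.6},
  {"slide":[-0.45,0.06,0.02],"turn":-0.15,"gripper":0.6},
  {"slide":[-0.7,0.09,0.03],"turn":-0.23,"gripper":0.6},
  {"slide":[-0.7,0.09,0.03],"turn":-0.29,"gripper":0.6},
  {"slide":[-0.7,0.09,0.03],"turn":-0.29,"gripper":0.6},
])

```text
time_s: 12.08
tcp_pos: [0.4715, -0.2055, 0.2936]
eef_rot: [180.0, 0.0, -70.5]
contact_force: [0.0, -0.0, -0.1]
gripper_width: 0.0525
gripper_force: 0.0
```

Emit:
send_rows([
  {"slide":[-0.2,-0.06,0.01],"turn":-0.07,"gripper":0.6},
  {"slide":[-0.45,-0.14,0.02],"turn":-0.15,"gripper":0.6},
  {"slide":[-0.68,-0.22,0.03],"turn":-0.23,"gripper":0.6},
  {"slide":[-0.68,-0.22,0.03],"turn":-0.29,"gripper":0.6},
  {"slide":[-0.68,-0.22,0.03],"turn":-0.29,"gripper":0.6},
])

```text
time_s: 12.5
tcp_pos: [0.4695, -0.0991, 0.2892]
eef_rot: [180.0, 0.0, -44.6]
contact_force: [-0.1, -0.2, -0.1]
gripper_width: 0.0527
gripper_force: 0.0
```

Emit:
send_rows([
  {"slide":[-0.05,-0.2,0.03],"turn":-0.06,"gripper":0.6},
  {"slide":[-0.11,-0.4,0.07],"turn":-0.13,"gripper":0.6},
  {"slide":[-0.16,-0.59,0.1],"turn":-0.19,"gripper":0.6},
  {"slide":[-0.16,-0.59,0.1],"turn":-0.19,"gripper":0.6},
  {"slide":[-0.16,-0.59,0.1],"turn":-0.19,"gripper":0.6},
])

```text
time_s: 12.92
tcp_pos: [0.5151, -0.0208, 0.2734]
eef_rot: [179.9, 0.1, -28.0]
contact_force: [-0.1, -0.0, 0.7]
gripper_width: 0.0526
gripper_force: 0.0
```

Emit:
send_rows([
  {"slide":[0.01,-0.2,0.03],"turn":-0.06,"gripper":0.6},
  {"slide":[0.01,-0.4,0.07],"turn":-0.13,"gripper":0.6},
  {"slide":[0.02,-0.61,0.1],"turn":-0.2,"gripper":0.6},
  {"slide":[0.02,-0.61,0.1],"turn":-0.2,"gripper":0.6},
  {"slide":[0.02,-0.61,0.1],"turn":-0.2,"gripper":0.6},
])

```text
time_s: 13.33
tcp_pos: [0.5602, 0.0585, 0.2586]
eef_rot: [179.9, 0.1, -10.0]
contact_force: [-0.6, -0.3, 0.1]
gripper_width: 0.0526
gripper_force: 0.0
```

Emit:
send_rows([
  {"slide":[0.03,-0.1,0.07],"turn":-0.06,"gripper":0.6},
  {"slide":[0.07,-0.2,0.14],"turn":-0.13,"gripper":0.6},
  {"slide":[0.1,-0.28,0.2],"turn":-0.19,"gripper":0.6},
  {"slide":[0.1,-0.28,0.2],"turn":-0.19,"gripper":0.6},
  {"slide":[0.1,-0.28,0.2],"turn":-0.19,"gripper":0.6},
])

```text
time_s: 13.75
tcp_pos: [0.5814, 0.0966, 0.2292]
eef_rot: [180.0, 0.1, 7.1]
contact_force: [-0.7, -1.1, 0.4]
gripper_width: 0.0527
gripper_force: 0.0
```

Run:
```python
from h import *
s=st(); c=cap('wrist')
print([(np.round(d['location'],3).tolist(),round(d['p'],2)) for d in optics.look_for('wrist','opener1')])
cv2.imwrite('pics/w2.png',cv2.resize(c['img'][...,::-1],(800,600),interpolation=cv2.INTER_CUBIC))
```

```text
{'time_s': 13.75, 'tcp_pos': [0.581, 0.097, 0.229], 'eef_rot': [179.958, 0.075, 7.067], 'contact_force': [-0.662, -1.113, 0.404], 'gripper_width': 0.053, 'gripper_force': 0.0, 'joints': [28.428, 12.495, -10.205, 0.012, -67.385, 68.635]}
[([0.576, 0.175, 0.129], 0.77), ([0.591, 0.1, 0.127], 0.64), ([0.557, 0.328, 0.126], 0.57), ([0.572, 0.257, 0.08], 0.38)]
```

View pics/w2.png

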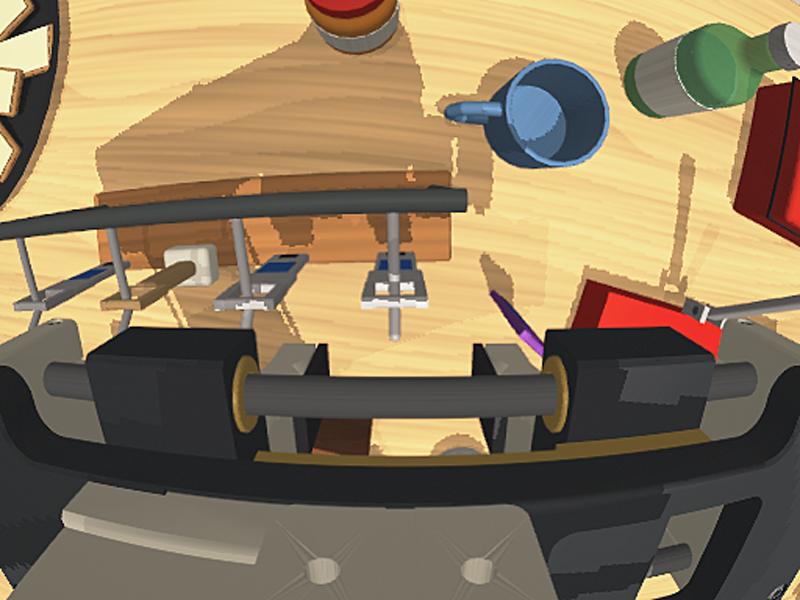

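The wrist view shows the near opener's ring at (395,302), hook tip at (395,338), and its column centred between the fingers (about 398). I'll check the position numerically.

Run:
```python
from h import *
c=cap('wrist'); P=json.load(open('poses.json'))
f=lambda u,z:print(u,z,wpt(c,np.array(u)*.64,z).round(4))
f((395,302),.157);f((395,337),.165)
print(W(P['rack'],[[-55,-120,157],[-68,-120,165]]).round(4))
plan([(582,98.5,105,7.7)],[581.6,98.2,229.5,7.4])
```

```text
(395, 302) 0.157 [0.5857 0.0998 0.157 ]
(395, 337) 0.165 [0.5695 0.0978 0.165 ]
[[0.5814 0.0981 0.157 ]
 [0.5685 0.0964 0.165 ]]
slide [0.0, -0.0, 0.83] turn -0.0 -> [581.6, 98.2, 105.0, 7.4]
```

Emit:
send_rows([
  {"slide":[0.01,-0.01,0.15],"turn":0,"gripper":0.6},
  {"slide":[0.01,-0.01,0.35],"turn":0,"gripper":0.6},
  {"slide":[0.01,-0.01,0.5],"turn":0,"gripper":0.6},
  {"slide":[0.01,-0.01,0.5],"turn":0,"gripper":0.6},
  {"slide":[0.01,-0.01,0.5],"turn":0,"gripper":0.6},
])

```text
time_s: 14.32
tcp_pos: [0.5827, 0.0989, 0.1548]
eef_rot: [179.9, 0.1, 7.3]
contact_force: [-0.4, 0.0, 0.7]
gripper_width: 0.0523
gripper_force: 0.0
```

Emit:
send_rows([
  {"slide":[0,0,0.08],"turn":0,"gripper":0.6},
  {"slide":[0,0,0.16],"turn":0,"gripper":0.6},
  {"slide":[0,0,0.24],"turn":0,"gripper":0.6},
  {"slide":[0,0,0.32],"turn":0,"gripper":0.6},
  {"slide":[0,0,0.32],"turn":0,"gripper":0.6},
])

```text
time_s: 14.73
tcp_pos: [0.5831, 0.0996, 0.1069]
eef_rot: [180.0, 0.0, 7.3]
contact_force: [-0.3, -0.5, 0.5]
gripper_width: 0.0525
gripper_force: 0.0
```

Emit:
send_rows([
  {"slide":[0,0,0.01],"turn":0,"gripper":0},
  {"slide":[0,0,0.01],"turn":0,"gripper":0},
  {"slide":[0,0,0.01],"turn":0,"gripper":0},
  {"slide":[0,0,0.01],"turn":0,"gripper":0},
  {"slide":[0,0,0.01],"turn":0,"gripper":0},
], newtons=30)

```text
time_s: 15.15
tcp_pos: [0.5837, 0.1001, 0.1061]
eef_rot: [-180.0, -0.1, 7.4]
contact_force: [-0.4, -0.1, 3.8]
gripper_width: 0.0341
gripper_force: 30.0
```

Emit:
send_rows([
  {"slide":[0,0,0],"turn":0,"gripper":0},
  {"slide":[0,0,0],"turn":0,"gripper":0},
  {"slide":[0,0,-0.02],"turn":0,"gripper":0},
  {"slide":[0,0,-0.05],"turn":0,"gripper":0},
  {"slide":[0,0,-0.05],"turn":0,"gripper":0},
])

```text
time_s: 15.57
tcp_pos: [0.5832, 0.0998, 0.1132]
eef_rot: [-180.0, -0.0, 7.4]
contact_force: [0.9, -0.5, -0.8]
gripper_width: 0.0337
gripper_force: 30.0
```

Emit:
send_rows([
  {"slide":[0,0,-0.03],"turn":0,"gripper":0},
  {"slide":[0,0,-0.07],"turn":0,"gripper":0},
  {"slide":[0,0,-0.07],"turn":0,"gripper":0},
  {"slide":[-0.03,0,-0.07],"turn":0,"gripper":0},
  {"slide":[-0.06,0,-0.08],"turn":0,"gripper":0},
])

```text
time_s: 15.98
tcp_pos: [0.5736, 0.0985, 0.1242]
eef_rot: [180.0, 0.0, 7.4]
contact_force: [-0.6, 0.0, -0.1]
gripper_width: 0.0334
gripper_force: 30.0
```

Emit:
send_rows([
  {"slide":[-0.05,0,0],"turn":0,"gripper":0},
  {"slide":[-0.1,0,0],"turn":0,"gripper":0},
  {"slide":[-0.15,0,0],"turn":0,"gripper":0},
  {"slide":[-0.2,0,0],"turn":0,"gripper":0},
  {"slide":[-0.3,0,0],"turn":0,"gripper":0},
])

```text
time_s: 16.4
tcp_pos: [0.5294, 0.093, 0.1246]
eef_rot: [180.0, -0.0, 7.4]
contact_force: [-0.3, 1.2, -0.2]
gripper_width: 0.0337
gripper_force: 30.0
```

Run:
```python
from h import *
s=st(); c=cap('wrist')
cv2.imwrite('pics/w3.png',cv2.resize(c['img'][120:330,140:380,::-1],(680,595),interpolation=cv2.INTER_CUBIC))
```

```text
{'time_s': 16.4, 'tcp_pos': [0.529, 0.093, 0.125], 'eef_rot': [179.996, -0.033, 7.412], 'contact_force': [-0.336, 1.197, -0.239], 'gripper_width': 0.034, 'gripper_force': 30.0, 'joints': [30.88, 12.905, -24.662, 0.021, -52.405, 66.52]}
```

View pics/w3.png

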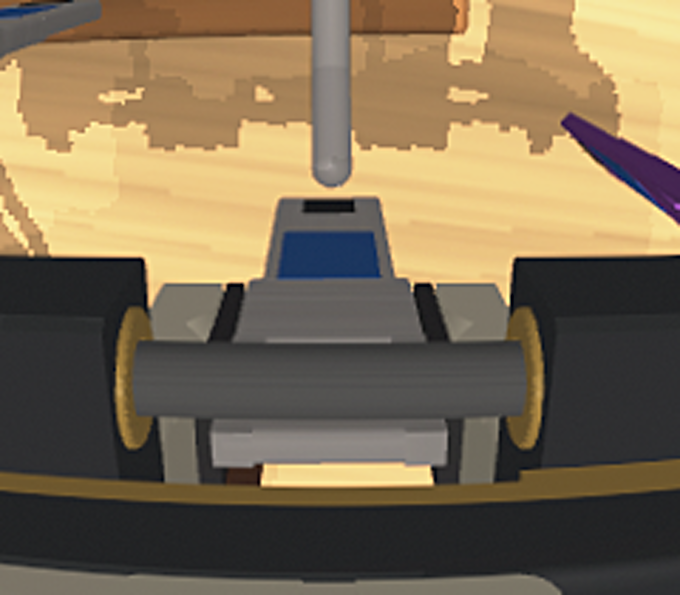

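The opener is off the hook and held upright. Next I'll plan the carry and the tilt-down arc in the bay.

```bash
cat >> h.py <<'E'
PO=json.load(open('poses.json')) 
def cw(x,y,z): return [*(W(PO['carrier'],[[x,y,0]])[0][:2]*1000),z]
def lay(y,cur,via=None,x0=-70,L=83,z0=6):
    w=[(*v,-6.7) for v in (via or [])]+[(*cw(x0,y,170),-6.7),(*cw(x0,y,z0+L-19+3),-6.7)]
    for th in(20,40,55,68): a=np.radians(th); w.append((*cw(x0+L*np.sin(a),y,z0+L*np.cos(a)-19),-6.7))
    plan(w,cur)
E
python3 - <<'E'
from h import *
s=st()
lay(48,[528.5,92.5,124.5,7.4],[(500,60,180)])
E
```

```text
{'time_s': 16.45, 'tcp_pos': [0.526, 0.092, 0.124], 'eef_rot': [-179.984, 0.083, 7.362], 'contact_force': [-4.938, -1.061, -2.63], 'gripper_width': 0.034, 'gripper_force': 30.0, 'joints': [30.94, 12.679, -24.963, -0.06, -52.427, 66.459]}
slide [-0.22, 0.19, -0.37] turn 0.16 -> [499.4, 60.0, 180.0, -7.0]
slide [-0.18, 0.58, 0.03] turn -0.0 -> [462.0, -23.1, 175.5, -7.0]
slide [-0.18, 0.58, 0.04] turn -0.0 -> [424.6, -106.1, 169.5, -7.0]
slide [0.0, -0.0, 0.64] turn -0.0 -> [424.6, -106.1, 73.5, -7.0]
slide [0.19, -0.0, 0.06] turn -0.0 -> [452.9, -109.6, 64.5, -7.0]
slide [0.17, -0.0, 0.09] turn -0.0 -> [478.2, -112.7, 51.0, -7.0]
slide [0.09, -0.0, 0.11] turn -0.0 -> [491.6, -114.4, 34.5, -7.0]
slide [0.06, -0.0, 0.11] turn -0.0 -> [500.6, -115.5, 18.0, -7.0]
```

Emit:
send_rows([
  {"slide":[-0.07,0.04,-0.1],"turn":0.05,"gripper":0},
  {"slide":[-0.14,0.11,-0.24],"turn":0.1,"gripper":0},
  {"slide":[-0.22,0.19,-0.37],"turn":0.16,"gripper":0},
  {"slide":[-0.22,0.19,-0.37],"turn":0.16,"gripper":0},
  {"slide":[-0.22,0.19,-0.37],"turn":0.16,"gripper":0},
])

```text
time_s: 16.87
tcp_pos: [0.5003, 0.0603, 0.1814]
eef_rot: [-179.9, -0.1, -7.0]
contact_force: [0.4, -0.3, -2.2]
gripper_width: 0.0336
gripper_force: 30.0
```

Emit:
send_rows([
  {"slide":[-0.04,0.12,0.01],"turn":0,"gripper":0},
  {"slide":[-0.08,0.26,0.02],"turn":0,"gripper":0},
  {"slide":[-0.13,0.42,0.02],"turn":0,"gripper":0},
  {"slide":[-0.18,0.58,0.03],"turn":0,"gripper":0},
  {"slide":[-0.18,0.58,0.03],"turn":0,"gripper":0},
])

```text
time_s: 17.28
tcp_pos: [0.46, -0.0253, 0.174]
eef_rot: [179.9, 0.2, -7.0]
contact_force: [-0.2, 0.2, -2.0]
gripper_width: 0.0335
gripper_force: 30.0
```

Emit:
send_rows([
  {"slide":[-0.04,0.12,0.01],"turn":0,"gripper":0},
  {"slide":[-0.08,0.26,0.02],"turn":0,"gripper":0},
  {"slide":[-0.13,0.42,0.03],"turn":0,"gripper":0},
  {"slide":[-0.18,0.58,0.04],"turn":0,"gripper":0},
  {"slide":[-0.18,0.58,0.04],"turn":0,"gripper":0},
])

```text
time_s: 17.7
tcp_pos: [0.4228, -0.1079, 0.1681]
eef_rot: [180.0, 0.2, -7.0]
contact_force: [-0.1, 0.3, -1.6]
gripper_width: 0.0336
gripper_force: 30.0
```

Emit:
send_rows([
  {"slide":[0,0,0.15],"turn":0,"gripper":0},
  {"slide":[0,0,0.3],"turn":0,"gripper":0},
  {"slide":[0,0,0.45],"turn":0,"gripper":0},
  {"slide":[0,0,0.56],"turn":0,"gripper":0},
  {"slide":[0,0,0.62],"turn":0,"gripper":0},
])

```text
time_s: 18.12
tcp_pos: [0.424, -0.1058, 0.074]
eef_rot: [179.9, 0.2, -7.0]
contact_force: [0.0, 0.8, -0.4]
gripper_width: 0.0337
gripper_force: 30.0
```

Emit:
send_rows([
  {"slide":[0,0,0.01],"turn":0,"gripper":0},
  {"slide":[0,0,0.02],"turn":0,"gripper":0},
  {"slide":[0,0,0.03],"turn":0,"gripper":0},
  {"slide":[0,0,0.04],"turn":0,"gripper":0},
  {"slide":[0,0,0.04],"turn":0,"gripper":0},
], newtons=15)

```text
time_s: 18.53
tcp_pos: [0.4261, -0.1056, 0.071]
eef_rot: [-180.0, -0.1, -7.0]
contact_force: [-0.9, -0.5, -0.9]
gripper_width: 0.0339
gripper_force: 15.0
```

Emit:
send_rows([
  {"slide":[0,0,0.01],"turn":0,"gripper":0},
  {"slide":[0,0,0.02],"turn":0,"gripper":0},
  {"slide":[0,0,0.03],"turn":0,"gripper":0},
  {"slide":[0,0,0.03],"turn":0,"gripper":0},
  {"slide":[0,0,0.03],"turn":0,"gripper":0},
])

```text
time_s: 18.95
tcp_pos: [0.4289, -0.1059, 0.0687]
eef_rot: [-180.0, -0.4, -6.9]
contact_force: [-1.1, -1.3, 17.0]
gripper_width: 0.034
gripper_force: 15.0
```

Emit:
send_rows([
  {"slide":[0,0,0.01],"turn":0,"gripper":0},
  {"slide":[0,0,0.02],"turn":0,"gripper":0},
  {"slide":[0,0,0.02],"turn":0,"gripper":0},
  {"slide":[0,0,0.02],"turn":0,"gripper":0},
  {"slide":[0,0,0.02],"turn":0,"gripper":0},
])

```text
time_s: 19.37
tcp_pos: [0.4298, -0.1059, 0.0662]
eef_rot: [-180.0, -0.5, -6.9]
contact_force: [0.3, -2.9, 19.6]
gripper_width: 0.0341
gripper_force: 15.0
```

Emit:
send_rows([
  {"slide":[0.06,0,0],"turn":0,"gripper":0},
  {"slide":[0.12,0,0.01],"turn":0,"gripper":0},
  {"slide":[0.18,0,0.02],"turn":0,"gripper":0},
  {"slide":[0.24,0,0.04],"turn":0,"gripper":0},
  {"slide":[0.3,0,0.08],"turn":0,"gripper":0},
])

```text
time_s: 19.78
tcp_pos: [0.4725, -0.1113, 0.0528]
eef_rot: [-180.0, -0.2, -6.9]
contact_force: [1.4, -0.4, 7.4]
gripper_width: 0.0338
gripper_force: 15.0
```

Emit:
send_rows([
  {"slide":[0.04,0,0.02],"turn":0,"gripper":0},
  {"slide":[0.08,0,0.05],"turn":0,"gripper":0},
  {"slide":[0.12,0,0.1],"turn":0,"gripper":0},
  {"slide":[0.15,0,0.15],"turn":0,"gripper":0},
  {"slide":[0.15,0,0.15],"turn":0,"gripper":0},
])

```text
time_s: 20.2
tcp_pos: [0.4958, -0.1139, 0.029]
eef_rot: [-180.0, -0.2, -6.9]
contact_force: [2.4, 0.5, 2.7]
gripper_width: 0.0337
gripper_force: 15.0
```

Run:
```python
from h import *
s=st(); c=cap('scene'); w=cap('wrist')
a=cv2.resize(c['img'][110:240,120:260,::-1],(420,390),interpolation=cv2.INTER_CUBIC)
b=cv2.resize(w['img'][120:330,140:380,::-1],(380,332),interpolation=cv2.INTER_CUBIC)
o=np.zeros((390,800,3),np.uint8); o[:,:420]=a; o[:332,420:]=b; cv2.imwrite('pics/s4.png',o)
```

```text
{'time_s': 20.2, 'tcp_pos': [0.496, -0.114, 0.029], 'eef_rot': [-179.979, -0.245, -6.94], 'contact_force': [2.373, 0.489, 2.737], 'gripper_width': 0.034, 'gripper_force': 15.0, 'joints': [9.245, 17.737, -34.176, 0.079, -37.845, 73.753]}
```

View pics/s4.png

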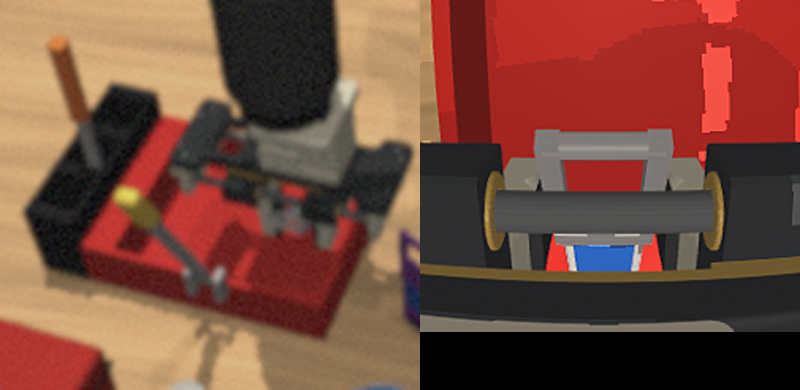

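The opener is tilting as intended, with its eye forward of the fingers and the muddler upright in its well. I'll finish the tilt and release.

Emit:
send_rows([
  {"slide":[0.02,0,0.03],"turn":0,"gripper":0},
  {"slide":[0.04,0,0.07],"turn":0,"gripper":0},
  {"slide":[0.04,0,0.07],"turn":0,"gripper":0.5},
  {"slide":[0.04,0,0.07],"turn":0,"gripper":0.5},
  {"slide":[0.04,0,0.07],"turn":0,"gripper":0.5},
])

```text
time_s: 20.72
tcp_pos: [0.4974, -0.1148, 0.0175]
eef_rot: [180.0, 0.1, -7.0]
contact_force: [0.0, 0.5, 0.2]
gripper_width: 0.0429
gripper_force: 0.0
```

Emit:
send_rows([
  {"slide":[0,0,-0.02],"turn":0,"gripper":0.5},
  {"slide":[0,0,-0.1],"turn":0,"gripper":0.5},
  {"slide":[0,0,-0.3],"turn":0,"gripper":0.5},
  {"slide":[0,0,-0.55],"turn":0,"gripper":0.5},
  {"slide":[0,0,-0.8],"turn":0,"gripper":0.5},
])

```text
time_s: 21.13
tcp_pos: [0.4973, -0.1149, 0.1391]
eef_rot: [180.0, 0.1, -7.0]
contact_force: [1.5, 0.2, -0.2]
gripper_width: 0.0438
gripper_force: 0.0
```

Emit:
send_rows([
  {"slide":[0,0,-0.2],"turn":0,"gripper":0.6},
  {"slide":[0,0,-0.4],"turn":0,"gripper":0.6},
  {"slide":[0,0,-0.6],"turn":0,"gripper":0.6},
  {"slide":[0,0,-0.6],"turn":0,"gripper":0.6},
  {"slide":[0,0,-0.6],"turn":0,"gripper":0.6},
])

```text
time_s: 21.55
tcp_pos: [0.4991, -0.1146, 0.2302]
eef_rot: [-179.9, -0.2, -7.0]
contact_force: [-0.3, -0.5, -1.2]
gripper_width: 0.0524
gripper_force: 0.0
```

Run:
```python
from h import *
s=st(); c=cap('wrist')
for n in('wrist','scene','top'):
    if n!='wrist': cap(n)
    print(n,[(np.round(d['location'],3).tolist(),round(d['p'],2)) for d in optics.look_for(n,'opener1')])
cv2.imwrite('pics/w5.png',cv2.resize(c['img'][...,::-1],(640,480),interpolation=cv2.INTER_CUBIC))
s=get_state();plan([(520,60,250,0),(572,178.4,230,7.7)])
```

```text
{'time_s': 21.55, 'tcp_pos': [0.499, -0.115, 0.23], 'eef_rot': [-179.933, -0.226, -6.996], 'contact_force': [-0.337, -0.499, -1.212], 'gripper_width': 0.052, 'gripper_force': 0.0, 'joints': [9.063, 4.812, -19.391, -0.002, -65.562, 73.942]}
wrist [([0.49, -0.109, 0.01], 0.88), ([0.553, 0.001, 0.09], 0.77), ([0.579, 0.164, 0.102], 0.66), ([0.478, -0.307, 0.141], 0.6), ([0.708, 0.016, 0.044], 0.52)]
scene [([0.58, 0.179, 0.114], 0.87), ([0.49, -0.112, 0.017], 0.77), ([0.561, 0.002, 0.075], 0.51)]
top [([0.554, 0.335, 0.131], 0.65), ([0.578, 0.191, 0.159], 0.55)]
slide [0.0, -0.59, -0.08] turn -0.04 -> [508.8, -26.9, 239.0, -3.4]
slide [0.04, -0.58, -0.07] turn -0.04 -> [519.9, 59.6, 249.5, 0.2]
slide [0.35, -0.79, 0.13] turn -0.08 -> [572.0, 178.2, 230.0, 7.4]
```

View pics/w5.png

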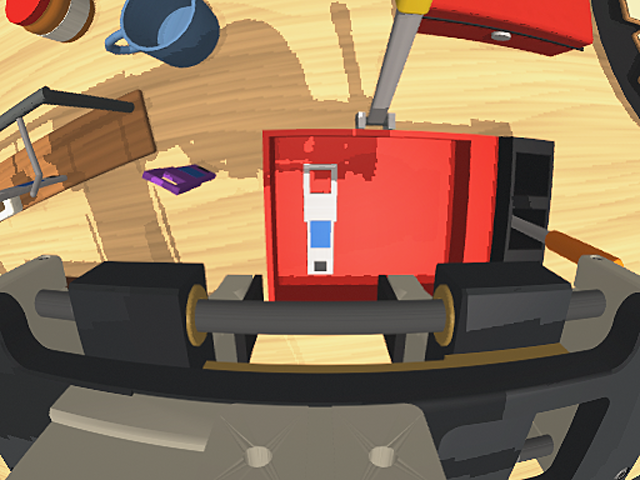

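The opener lies flat in the bay, at (320,220) in this view. Next, the opener on the second hook.

Emit:
send_rows([
  {"slide":[0,-0.15,-0.02],"turn":0,"gripper":0.6},
  {"slide":[0,-0.37,-0.05],"turn":-0.02,"gripper":0.6},
  {"slide":[0,-0.59,-0.08],"turn":-0.04,"gripper":0.6},
  {"slide":[0,-0.59,-0.08],"turn":-0.04,"gripper":0.6},
  {"slide":[0,-0.59,-0.08],"turn":-0.04,"gripper":0.6},
])

```text
time_s: 22.27
tcp_pos: [0.5094, -0.0256, 0.2395]
eef_rot: [180.0, 0.1, -3.2]
contact_force: [0.3, 0.1, -0.7]
gripper_width: 0.0526
gripper_force: 0.0
```

Emit:
send_rows([
  {"slide":[0.01,-0.15,-0.02],"turn":0,"gripper":0.6},
  {"slide":[0.03,-0.37,-0.05],"turn":-0.02,"gripper":0.6},
  {"slide":[0.04,-0.58,-0.07],"turn":-0.04,"gripper":0.6},
  {"slide":[0.04,-0.58,-0.07],"turn":-0.04,"gripper":0.6},
  {"slide":[0.04,-0.58,-0.07],"turn":-0.04,"gripper":0.6},
])

```text
time_s: 22.68
tcp_pos: [0.5204, 0.06, 0.2499]
eef_rot: [180.0, 0.1, 0.3]
contact_force: [0.1, 0.2, 0.4]
gripper_width: 0.0526
gripper_force: 0.0
```

Emit:
send_rows([
  {"slide":[0.09,-0.2,0.03],"turn":-0.02,"gripper":0.6},
  {"slide":[0.18,-0.4,0.06],"turn":-0.04,"gripper":0.6},
  {"slide":[0.27,-0.6,0.1],"turn":-0.06,"gripper":0.6},
  {"slide":[0.35,-0.79,0.13],"turn":-0.08,"gripper":0.6},
  {"slide":[0.35,-0.79,0.13],"turn":-0.08,"gripper":0.6},
])

```text
time_s: 23.1
tcp_pos: [0.5738, 0.1803, 0.2284]
eef_rot: [179.9, 0.1, 7.5]
contact_force: [-1.2, 0.1, -0.3]
gripper_width: 0.0528
gripper_force: 0.0
```

Run:
```python
from h import *
for n in('wrist','scene','top'):
    c=cap(n,'n_'+n+'.png')
    print(n,[(np.round(d['location'],3).tolist(),round(d['p'],2)) for d in optics.look_for(n,'opener1')])
s=st();plan([(572,178.4,105,7.7)])
# rows/cols of bright steel ring near expected dip in wrist view: print the expected pixel & local brightness centroid
c=cap('wrist')
def wproj(c,P):
    Rm=R.from_euler('xyz',c['attitude'],degrees=True).as_matrix(); v=(np.array(P)-c['origin'])@Rm
    a=np.arctan2(np.hypot(v[0],v[1]),v[2]); r=c['intrinsics'][0][0]*a; h=np.hypot(v[0],v[1]); return np.array([c['intrinsics'][0][2]+r*v[0]/h,c['intrinsics'][1][2]+r*v[1]/h])
hsv=cv2.cvtColor(c['img'],cv2.COLOR_RGB2HSV); m=cv2.inRange(hsv,(105,110,40),(125,255,255))
n,l,stt,ce=cv2.connectedComponentsWithStats(m)
print([(stt[i,4],ce[i].round(1).tolist()) for i in range(1,n) if stt[i,4]>15])
for y in(-40,40,120): print('exp ring',wproj(c,W(PO['rack'],[[-55,y,157]])[0]).round(1),'sleeve',wproj(c,W(PO['rack'],[[-52,y,95]])[0]).round(1))
```

```text
wrist [([0.557, 0.33, 0.126], 0.94), ([0.576, 0.184, 0.126], 0.85), ([0.562, 0.017, 0.051], 0.8), ([0.544, -0.122, 0.012], 0.5)]
scene [([0.492, -0.112, 0.016], 0.88), ([0.562, 0.335, 0.114], 0.87), ([0.56, 0.001, 0.075], 0.72), ([0.584, 0.178, 0.116], 0.64)]
top [([0.485, -0.114, 0.013], 0.68)]
{'time_s': 23.4, 'tcp_pos': [0.572, 0.177, 0.231], 'eef_rot': [179.999, -0.005, 7.306], 'contact_force': [-0.079, 0.01, 0.73], 'gripper_width': 0.052, 'gripper_force': 0.0, 'joints': [35.843, 13.285, -8.888, 0.003, -67.824, 61.462]}
slide [-0.0, -0.01, 0.84] turn -0.0 -> [572.2, 178.4, 105.3, 7.3]
[(np.int32(244), [429.7, 80.5]), (np.int32(72), [362.0, 75.8]), (np.int32(76), [382.0, 103.5]), (np.int32(24), [246.9, 170.4]), (np.int32(91), [111.4, 173.6]), (np.int32(46), [261.2, 173.1]), (np.int32(30), [384.2, 203.0])]
exp ring [255.1 200.1] sleeve [255.2 180. ]
exp ring [160.7 200.4] sleeve [178.3 180.7]
exp ring [ 82.3 200.1] sleeve [110.6 181.8]
```

Opener 2 is where expected. I'll grasp it and unhook it the same way.

Emit:
send_rows([
  {"slide":[0.0,-0.01,0.15],"turn":0,"gripper":0.6},
  {"slide":[0.0,-0.01,0.35],"turn":0,"gripper":0.6},
  {"slide":[0.0,-0.01,0.5],"turn":0,"gripper":0.6},
  {"slide":[0.0,-0.01,0.5],"turn":0,"gripper":0.6},
  {"slide":[0.0,-0.01,0.5],"turn":0,"gripper":0.6},
])

```text
time_s: 23.87
tcp_pos: [0.572, 0.1788, 0.1559]
eef_rot: [179.9, 0.1, 7.4]
contact_force: [-0.6, 0.3, 0.6]
gripper_width: 0.0524
gripper_force: 0.0
```

Emit:
send_rows([
  {"slide":[0,0,0.08],"turn":0,"gripper":0.6},
  {"slide":[0,0,0.16],"turn":0,"gripper":0.6},
  {"slide":[0,0,0.24],"turn":0,"gripper":0.6},
  {"slide":[0,0,0.34],"turn":0,"gripper":0.6},
  {"slide":[0,0,0.34],"turn":0,"gripper":0.6},
])

```text
time_s: 24.28
tcp_pos: [0.5722, 0.1794, 0.1048]
eef_rot: [180.0, 0.0, 7.4]
contact_force: [-0.5, -0.3, 0.2]
gripper_width: 0.0526
gripper_force: 0.0
```

Emit:
send_rows([
  {"slide":[0,0,0],"turn":0,"gripper":0},
  {"slide":[0,0,0],"turn":0,"gripper":0},
  {"slide":[0,0,0],"turn":0,"gripper":0},
  {"slide":[0,0,0],"turn":0,"gripper":0},
  {"slide":[0,0,0],"turn":0,"gripper":0},
], newtons=30)

```text
time_s: 24.7
tcp_pos: [0.5733, 0.1802, 0.1065]
eef_rot: [-180.0, -0.1, 7.4]
contact_force: [-0.6, -0.2, 5.3]
gripper_width: 0.033
gripper_force: 30.0
```

Emit:
send_rows([
  {"slide":[0,0,0],"turn":0,"gripper":0},
  {"slide":[0,0,0],"turn":0,"gripper":0},
  {"slide":[0,0,-0.02],"turn":0,"gripper":0},
  {"slide":[0,0,-0.05],"turn":0,"gripper":0},
  {"slide":[0,0,-0.05],"turn":0,"gripper":0},
])

```text
time_s: 25.12
tcp_pos: [0.5725, 0.1798, 0.1133]
eef_rot: [-180.0, -0.0, 7.4]
contact_force: [-0.2, -0.9, -0.0]
gripper_width: 0.033
gripper_force: 30.0
```

Emit:
send_rows([
  {"slide":[0,0,-0.03],"turn":0,"gripper":0},
  {"slide":[0,0,-0.07],"turn":0,"gripper":0},
  {"slide":[0,0,-0.07],"turn":0,"gripper":0},
  {"slide":[-0.03,0,-0.07],"turn":0,"gripper":0},
  {"slide":[-0.06,0,-0.08],"turn":0,"gripper":0},
])

```text
time_s: 25.53
tcp_pos: [0.5629, 0.1784, 0.1242]
eef_rot: [180.0, 0.0, 7.4]
contact_force: [-0.3, 0.1, -0.5]
gripper_width: 0.0328
gripper_force: 30.0
```

Emit:
send_rows([
  {"slide":[-0.05,0,0],"turn":0,"gripper":0},
  {"slide":[-0.1,0,0],"turn":0,"gripper":0},
  {"slide":[-0.15,0,0],"turn":0,"gripper":0},
  {"slide":[-0.2,0,0],"turn":0,"gripper":0},
  {"slide":[-0.3,0,0],"turn":0,"gripper":0},
])

```text
time_s: 25.95
tcp_pos: [0.5187, 0.1729, 0.1245]
eef_rot: [180.0, -0.0, 7.4]
contact_force: [0.4, 0.7, 0.1]
gripper_width: 0.033
gripper_force: 30.0
```

Run:
```python
from h import *
c=cap('scene'); cap('scene'); s=st()
print([(np.round(d['location'],3).tolist(),round(d['p'],2)) for d in optics.look_for('scene','opener1')])
lay(6,None,[(500,110,200),(480,40,200)])
```

```text
{'time_s': 26.05, 'tcp_pos': [0.517, 0.172, 0.125], 'eef_rot': [-179.991, 0.045, 7.415], 'contact_force': [0.79, 0.69, -0.17], 'gripper_width': 0.033, 'gripper_force': 29.999, 'joints': [39.04, 13.576, -23.704, -0.039, -52.755, 58.398]}
[([0.524, 0.171, 0.121], 0.73), ([0.56, 0.336, 0.114], 0.64), ([0.559, 0.002, 0.078], 0.55), ([0.492, -0.11, 0.011], 0.53)]
slide [-0.17, 0.4, -0.5] turn 0.16 -> [500.2, 109.9, 199.9, -7.0]
slide [-0.08, 0.48, -0.0] turn -0.0 -> [479.6, 39.9, 199.9, -7.0]
slide [-0.12, 0.64, 0.1] turn -0.0 -> [450.1, -53.3, 184.9, -7.0]
slide [-0.12, 0.65, 0.1] turn -0.0 -> [420.4, -147.9, 169.9, -7.0]
slide [-0.0, -0.0, 0.65] turn -0.0 -> [420.4, -147.9, 72.4, -7.0]
slide [0.19, -0.0, 0.05] turn -0.0 -> [448.7, -151.3, 64.9, -7.0]
slide [0.16, -0.0, 0.1] turn -0.0 -> [472.6, -154.2, 49.9, -7.0]
slide [0.1, -0.0, 0.1] turn -0.0 -> [487.4, -156.0, 34.9, -7.0]
slide [0.06, -0.0, 0.11] turn -0.0 -> [496.4, -157.1, 18.4, -7.0]
```

Emit:
send_rows([
  {"slide":[-0.03,0.05,-0.12],"turn":0.03,"gripper":0},
  {"slide":[-0.08,0.15,-0.3],"turn":0.08,"gripper":0},
  {"slide":[-0.13,0.28,-0.5],"turn":0.13,"gripper":0},
  {"slide":[-0.17,0.4,-0.5],"turn":0.16,"gripper":0},
  {"slide":[-0.17,0.4,-0.5],"turn":0.16,"gripper":0},
])

```text
time_s: 26.52
tcp_pos: [0.5015, 0.1084, 0.2018]
eef_rot: [-179.9, -0.2, -7.2]
contact_force: [0.2, 1.2, -1.6]
gripper_width: 0.0334
gripper_force: 30.0
```

Emit:
send_rows([
  {"slide":[-0.02,0.12,0],"turn":0,"gripper":0},
  {"slide":[-0.05,0.28,0],"turn":0,"gripper":0},
  {"slide":[-0.08,0.48,0],"turn":0,"gripper":0},
  {"slide":[-0.08,0.48,0],"turn":0,"gripper":0},
  {"slide":[-0.08,0.48,0],"turn":0,"gripper":0},
])

```text
time_s: 26.93
tcp_pos: [0.4802, 0.0389, 0.1994]
eef_rot: [180.0, 0.0, -7.1]
contact_force: [0.1, -0.6, 0.1]
gripper_width: 0.0334
gripper_force: 30.0
```

Emit:
send_rows([
  {"slide":[-0.03,0.15,0.02],"turn":0,"gripper":0},
  {"slide":[-0.06,0.32,0.05],"turn":0,"gripper":0},
  {"slide":[-0.09,0.48,0.08],"turn":0,"gripper":0},
  {"slide":[-0.12,0.64,0.1],"turn":0,"gripper":0},
  {"slide":[-0.12,0.64,0.1],"turn":0,"gripper":0},
])

```text
time_s: 27.35
tcp_pos: [0.4494, -0.055, 0.1836]
eef_rot: [180.0, 0.1, -7.0]
contact_force: [-1.2, -0.7, -1.1]
gripper_width: 0.033
gripper_force: 30.0
```

Emit:
send_rows([
  {"slide":[-0.03,0.15,0.02],"turn":0,"gripper":0},
  {"slide":[-0.06,0.32,0.05],"turn":0,"gripper":0},
  {"slide":[-0.09,0.48,0.08],"turn":0,"gripper":0},
  {"slide":[-0.12,0.65,0.1],"turn":0,"gripper":0},
  {"slide":[-0.12,0.65,0.1],"turn":0,"gripper":0},
])

```text
time_s: 27.77
tcp_pos: [0.4201, -0.1495, 0.1686]
eef_rot: [180.0, 0.1, -7.1]
contact_force: [-0.8, 0.5, -0.2]
gripper_width: 0.033
gripper_force: 30.0
```

Emit:
send_rows([
  {"slide":[0,0,0.15],"turn":0,"gripper":0},
  {"slide":[0,0,0.3],"turn":0,"gripper":0},
  {"slide":[0,0,0.45],"turn":0,"gripper":0},
  {"slide":[0,0,0.56],"turn":0,"gripper":0},
  {"slide":[0,0,0.63],"turn":0,"gripper":0},
])

```text
time_s: 28.18
tcp_pos: [0.4211, -0.147, 0.0732]
eef_rot: [180.0, 0.1, -7.0]
contact_force: [-0.2, -0.1, 0.1]
gripper_width: 0.0336
gripper_force: 30.0
```

Emit:
send_rows([
  {"slide":[0,0,0.02],"turn":0,"gripper":0},
  {"slide":[0,0,0.04],"turn":0,"gripper":0},
  {"slide":[0,0,0.05],"turn":0,"gripper":0},
  {"slide":[0,0,0.06],"turn":0,"gripper":0},
  {"slide":[0,0,0.07],"turn":0,"gripper":0},
], newtons=15)

```text
time_s: 28.6
tcp_pos: [0.4256, -0.1479, 0.0677]
eef_rot: [179.9, -0.4, -6.8]
contact_force: [-1.5, -4.1, 24.2]
gripper_width: 0.033
gripper_force: 15.0
```

Emit:
send_rows([
  {"slide":[0.06,0,0],"turn":0,"gripper":0},
  {"slide":[0.12,0,0.01],"turn":0,"gripper":0},
  {"slide":[0.18,0,0.03],"turn":0,"gripper":0},
  {"slide":[0.24,0,0.05],"turn":0,"gripper":0},
  {"slide":[0.3,0,0.09],"turn":0,"gripper":0},
])

```text
time_s: 29.02
tcp_pos: [0.468, -0.1527, 0.0518]
eef_rot: [-180.0, -0.1, -6.9]
contact_force: [0.3, 0.8, -0.4]
gripper_width: 0.0102
gripper_force: 0.6
```

Emit:
send_rows([
  {"slide":[0.04,0,0.02],"turn":0,"gripper":0},
  {"slide":[0.08,0,0.05],"turn":0,"gripper":0},
  {"slide":[0.12,0,0.1],"turn":0,"gripper":0},
  {"slide":[0.15,0,0.15],"turn":0,"gripper":0},
  {"slide":[0.15,0,0.15],"turn":0,"gripper":0},
])

```text
time_s: 29.43
tcp_pos: [0.4906, -0.156, 0.0279]
eef_rot: [180.0, -0.1, -6.9]
contact_force: [1.8, -0.0, 1.8]
gripper_width: 0.006
gripper_force: 15.0
```

Emit:
send_rows([
  {"slide":[0.02,0,0.03],"turn":0,"gripper":0},
  {"slide":[0.04,0,0.07],"turn":0,"gripper":0},
  {"slide":[0.04,0,0.07],"turn":0,"gripper":0.47},
  {"slide":[0.04,0,0.07],"turn":0,"gripper":0.47},
  {"slide":[0.04,0,0.07],"turn":0,"gripper":0.47},
])

```text
time_s: 29.85
tcp_pos: [0.4934, -0.1565, 0.0177]
eef_rot: [180.0, 0.1, -7.0]
contact_force: [-0.7, -0.7, -0.4]
gripper_width: 0.0202
gripper_force: 0.0
```

Emit:
send_rows([
  {"slide":[0,0,-0.02],"turn":0,"gripper":0.47},
  {"slide":[0,0,-0.1],"turn":0,"gripper":0.47},
  {"slide":[0,0,-0.3],"turn":0,"gripper":0.5},
  {"slide":[0,0,-0.55],"turn":0,"gripper":0.5},
  {"slide":[0,0,-0.8],"turn":0,"gripper":0.5},
])

```text
time_s: 30.27
tcp_pos: [0.4931, -0.1566, 0.1393]
eef_rot: [180.0, 0.1, -7.0]
contact_force: [2.3, -0.1, 0.8]
gripper_width: 0.0435
gripper_force: 0.0
```

Emit:
send_rows([
  {"slide":[0,0,-0.2],"turn":0,"gripper":0.6},
  {"slide":[0,0,-0.4],"turn":0,"gripper":0.6},
  {"slide":[0,0,-0.6],"turn":0,"gripper":0.6},
  {"slide":[0,0,-0.6],"turn":0,"gripper":0.6},
  {"slide":[0,0,-0.6],"turn":0,"gripper":0.6},
])

```text
time_s: 30.68
tcp_pos: [0.4949, -0.1565, 0.2304]
eef_rot: [-180.0, -0.3, -7.0]
contact_force: [-0.9, 0.9, -1.3]
gripper_width: 0.0524
gripper_force: 0.0
```

Run:
```python
from h import *
for n in('wrist','scene'):
    cap(n,'p_'+n+'.png'); print(n,[(np.round(d['location'],3).tolist(),round(d['p'],2)) for d in optics.look_for(n,'opener1')])
s=st();plan([(505,110,250,0),(550.5,337,230,7.7)])
```

```text
wrist [([0.557, -0.002, 0.085], 0.93), ([0.486, -0.157, 0.032], 0.81), ([0.488, -0.111, 0.013], 0.7), ([0.62, -0.18, 0.161], 0.7)]
scene [([0.559, 0.004, 0.073], 0.86), ([0.493, -0.116, 0.011], 0.82), ([0.497, -0.157, 0.034], 0.68), ([0.556, 0.335, 0.114], 0.54), ([0.394, 0.015, 0.055], 0.52), ([0.607, 0.23, 0.014], 0.37)]
{'time_s': 30.883, 'tcp_pos': [0.493, -0.157, 0.227], 'eef_rot': [179.993, 0.121, -7.004], 'contact_force': [-0.778, -1.114, -0.253], 'gripper_width': 0.053, 'gripper_force': 0.0, 'joints': [4.134, 5.707, -18.807, -0.018, -65.606, 78.87]}
slide [-0.07, -0.89, -0.08] turn -0.04 -> [499.2, -22.8, 239.0, -3.4]
slide [-0.01, -0.89, -0.07] turn -0.04 -> [505.7, 110.6, 249.5, 0.2]
slide [0.15, -0.75, 0.06] turn -0.04 -> [527.8, 223.2, 240.5, 3.8]
slide [0.2, -0.75, 0.07] turn -0.04 -> [550.3, 337.4, 230.0, 7.4]
```

The grip slackened during the tilt: the fingers closed to 6 mm. I need to see how that opener lies.

Run:
```python
import cv2,numpy as np
a=cv2.imread('pics/p_wrist.png')[90:250,190:430]; b=cv2.imread('pics/p_scene.png')[110:250,110:260]
a=cv2.resize(a,(800,533)[:2],interpolation=cv2.INTER_CUBIC)
o=np.zeros((600,800,3),np.uint8)
o[:340,:510]=cv2.resize(a,(510,340)); o[340:600,:]=0; o[:270,510:800]=cv2.resize(b,(290,270),interpolation=cv2.INTER_CUBIC)
cv2.imwrite('pics/v13.png',o[:345])
```

```text
(no output)
```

View pics/v13.png

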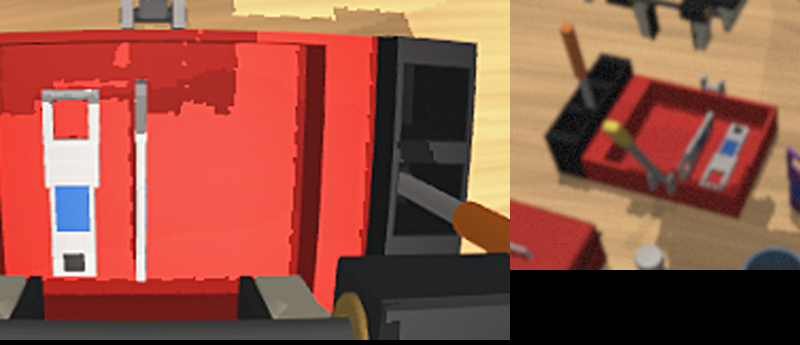

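Opener 2 is standing on its long edge, at (140,180) in the wrist view. I'll topple it flat towards the wells with shut fingers, then nudge it to make room for the third.

Emit:
send_rows([
  {"slide":[-0.05,-0.1,0.2],"turn":0,"gripper":0},
  {"slide":[-0.05,-0.2,0.4],"turn":0,"gripper":0},
  {"slide":[-0.05,-0.2,0.6],"turn":0,"gripper":0},
  {"slide":[-0.05,-0.2,0.8],"turn":0,"gripper":0},
  {"slide":[-0.05,-0.2,0.8],"turn":0,"gripper":0},
])

```text
time_s: 31.3
tcp_pos: [0.4858, -0.1257, 0.102]
eef_rot: [179.9, 0.6, -7.0]
contact_force: [-0.9, -0.5, -0.6]
gripper_width: 0.0247
gripper_force: 0.0
```

Emit:
send_rows([
  {"slide":[0,0,0.1],"turn":0,"gripper":0},
  {"slide":[0,0,0.25],"turn":0,"gripper":0},
  {"slide":[0,0,0.4],"turn":0,"gripper":0},
  {"slide":[0,0,0.52],"turn":0,"gripper":0},
  {"slide":[0,0,0.52],"turn":0,"gripper":0},
])

```text
time_s: 31.72
tcp_pos: [0.4884, -0.1262, 0.0277]
eef_rot: [179.9, 0.3, -7.0]
contact_force: [-0.0, 0.0, -0.5]
gripper_width: 0.0005
gripper_force: 0.0
```

Emit:
send_rows([
  {"slide":[0,0.04,0],"turn":0,"gripper":0},
  {"slide":[0,0.08,0],"turn":0,"gripper":0},
  {"slide":[0,0.11,0],"turn":0,"gripper":0},
  {"slide":[0,0.14,0],"turn":0,"gripper":0},
  {"slide":[0,0.17,0],"turn":0,"gripper":0},
])

```text
time_s: 32.13
tcp_pos: [0.4879, -0.1519, 0.0311]
eef_rot: [-180.0, -0.1, -7.0]
contact_force: [-0.2, -0.7, 0.6]
gripper_width: 0.0002
gripper_force: 0.0
```

Emit:
send_rows([
  {"slide":[0,0.03,0],"turn":0,"gripper":0},
  {"slide":[0,0.03,0],"turn":0,"gripper":0},
  {"slide":[0,0.03,-0.1],"turn":0,"gripper":0},
  {"slide":[0,0.03,-0.35],"turn":0,"gripper":0},
  {"slide":[0,0.03,-0.6],"turn":0,"gripper":0},
])

```text
time_s: 32.55
tcp_pos: [0.4853, -0.1558, 0.12]
eef_rot: [180.0, 0.2, -7.0]
contact_force: [1.3, -0.3, 1.3]
gripper_width: 0.0004
gripper_force: 0.0
```

Emit:
send_rows([
  {"slide":[0,0,-0.2],"turn":0,"gripper":0},
  {"slide":[0,0,-0.4],"turn":0,"gripper":0},
  {"slide":[0,0,-0.6],"turn":0,"gripper":0},
  {"slide":[0,0,-0.73],"turn":0,"gripper":0},
  {"slide":[0,0,-0.73],"turn":0,"gripper":0},
])

```text
time_s: 32.97
tcp_pos: [0.489, -0.156, 0.2346]
eef_rot: [-180.0, -0.5, -7.0]
contact_force: [0.3, -0.4, 0.4]
gripper_width: 0.0003
gripper_force: 0.0
```

```bash
cat >> h.py <<'E'
def bay(file=None):
    "rectify the bay floor from the wrist camera: 2 px/mm, carrier x up, y left; list blobs that are not red"
    c=cap('wrist'); n=cap('wrist') if False else c
    xs=np.arange(80,-80,-.5); ys=np.arange(95,-95,-.5); Y,X=np.meshgrid(ys,xs)
    P=W(PO['carrier'],np.c_[X.ravel(),Y.ravel(),np.full(X.size,12.)])
    Rm=R.from_euler('xyz',c['attitude'],degrees=True).as_matrix(); v=(P-c['origin'])@Rm
    h=np.hypot(v[:,0],v[:,1]); r=c['intrinsics'][0][0]*np.arctan2(h,v[:,2])
    mu=(c['intrinsics'][0][2]+r*v[:,0]/h).reshape(X.shape).astype('f'); mv=(c['intrinsics'][1][2]+r*v[:,1]/h).reshape(X.shape).astype('f')
    im=cv2.remap(c['img'],mu,mv,cv2.INTER_LINEAR)
    if file: cv2.imwrite('pics/'+file,im[...,::-1])
    q=im.astype(int); m=((q[...,0]<1.6*np.maximum(q[...,2],q[...,1]))&(q.max(2)>60)).astype('u1')
    m=cv2.morphologyEx(m,cv2.MORPH_CLOSE,np.ones((25,25)))
    k,l,s,ce=cv2.connectedComponentsWithStats(m)
    for i in range(1,k):
        if s[i,4]>800: 
            rc=cv2.minAreaRect(np.argwhere(l==i)[:,::-1].astype('f')); print('blob area mm2',s[i,4]/4,'x',round(80-rc[0][1]/2),'y',round(95-rc[0][0]/2),'size',np.round(np.array(rc[1])/2),'ang',round(rc[2]))
E
python3 - <<'E'
from h import *
st(); bay('bay1.png')
cap('scene');print([(np.round(d['location'],3).tolist(),round(d['p'],2)) for d in optics.look_for('scene','opener1')])
cap('wrist');print([(np.round(d['location'],3).tolist(),round(d['p'],2)) for d in optics.look_for('wrist','opener1')])
E
```

```text
{'time_s': 32.967, 'tcp_pos': [0.489, -0.156, 0.235], 'eef_rot': [-179.99, -0.455, -6.965], 'contact_force': [0.283, -0.356, 0.413], 'gripper_width': 0.0, 'gripper_force': 0.0, 'joints': [4.308, 4.601, -19.069, 0.086, -65.883, 78.692]}
blob area mm2 3332.25 x -11 y -15 size [ 35. 138.] ang 3
blob area mm2 3048.5 x -4 y 48 size [112.  34.] ang 90
[([0.562, 0.002, 0.073], 0.85), ([0.557, 0.334, 0.113], 0.81), ([0.486, -0.179, 0.017], 0.79), ([0.493, -0.117, 0.015], 0.56)]
[([0.481, -0.175, 0.011], 0.92), ([0.559, 0.001, 0.089], 0.67), ([0.489, -0.107, 0.01], 0.62)]
```

It is flat now at carrier y≈-15. I'll shift it about 20 mm towards opener 1 by gripping it flat, lifting slightly and setting it down.

Run:
```python
from h import *
st(); plan([(*cw(6,-15,229),-6.9),(*cw(6,-15,9),-6.9),(*cw(6,-15,24),-6.9),(*cw(6,5,24),-6.9)])
```

```text
{'time_s': 33.217, 'tcp_pos': [0.486, -0.156, 0.228], 'eef_rot': [179.996, 0.116, -7.006], 'contact_force': [0.034, -0.639, -0.976], 'gripper_width': 0.0, 'gripper_force': 0.0, 'joints': [4.307, 4.924, -19.494, -0.021, -65.696, 78.696]}
slide [0.06, 0.14, -0.0] turn -0.0 -> [492.4, -177.6, 228.4, -7.0]
slide [0.0, -0.0, 0.73] turn -0.0 -> [492.4, -177.6, 118.9, -7.0]
slide [0.0, -0.0, 0.73] turn -0.0 -> [492.4, -177.6, 9.4, -7.0]
slide [0.0, -0.0, -0.1] turn -0.0 -> [492.4, -177.6, 24.4, -7.0]
slide [0.0, -0.14, 0.0] turn -0.0 -> [495.0, -156.7, 24.4, -7.0]
```

Emit:
send_rows([
  {"slide":[0.06,0.14,0.1],"turn":0,"gripper":0.5},
  {"slide":[0.06,0.14,0.3],"turn":0,"gripper":0.5},
  {"slide":[0.06,0.14,0.5],"turn":0,"gripper":0.5},
  {"slide":[0.06,0.14,0.73],"turn":0,"gripper":0.5},
  {"slide":[0.06,0.14,0.73],"turn":0,"gripper":0.5},
])

```text
time_s: 33.63
tcp_pos: [0.4881, -0.1772, 0.1132]
eef_rot: [-180.0, 0.7, -7.1]
contact_force: [-1.6, 0.3, -1.0]
gripper_width: 0.0283
gripper_force: 0.0
```

Emit:
send_rows([
  {"slide":[0,0,0.15],"turn":0,"gripper":0.5},
  {"slide":[0,0,0.32],"turn":0,"gripper":0.5},
  {"slide":[0,0,0.5],"turn":0,"gripper":0.5},
  {"slide":[0,0,0.58],"turn":0,"gripper":0.5},
  {"slide":[0,0,0.62],"turn":0,"gripper":0.5},
])

```text
time_s: 34.05
tcp_pos: [0.4923, -0.1776, 0.0258]
eef_rot: [180.0, 0.2, -7.0]
contact_force: [-0.2, -0.1, 0.1]
gripper_width: 0.0432
gripper_force: 0.0
```

Emit:
send_rows([
  {"slide":[0,0,0.03],"turn":0,"gripper":0.5},
  {"slide":[0,0,0.06],"turn":0,"gripper":0.5},
  {"slide":[0,0,0.09],"turn":0,"gripper":0.5},
  {"slide":[0,0,0.11],"turn":0,"gripper":0.5},
  {"slide":[0,0,0.11],"turn":0,"gripper":0.5},
])

```text
time_s: 34.47
tcp_pos: [0.4932, -0.1776, 0.0106]
eef_rot: [-180.0, -0.0, -7.0]
contact_force: [-0.4, 0.5, 0.1]
gripper_width: 0.044
gripper_force: 0.0
```

Emit:
send_rows([
  {"slide":[0,0,0],"turn":0,"gripper":0},
  {"slide":[0,0,0],"turn":0,"gripper":0},
  {"slide":[0,0,0],"turn":0,"gripper":0},
  {"slide":[0,0,0],"turn":0,"gripper":0},
  {"slide":[0,0,0],"turn":0,"gripper":0},
], newtons=30)

```text
time_s: 34.88
tcp_pos: [0.4946, -0.1779, 0.0123]
eef_rot: [180.0, -0.2, -7.0]
contact_force: [-1.1, 0.3, 10.2]
gripper_width: 0.0159
gripper_force: 5.4
```

Emit:
send_rows([
  {"slide":[0,0,0],"turn":0,"gripper":0},
  {"slide":[0,0,0],"turn":0,"gripper":0},
  {"slide":[0,0,0],"turn":0,"gripper":0},
  {"slide":[0,0,0],"turn":0,"gripper":0},
  {"slide":[0,0,0],"turn":0,"gripper":0},
])

```text
time_s: 35.3
tcp_pos: [0.4951, -0.1778, 0.0123]
eef_rot: [180.0, -0.2, -6.9]
contact_force: [0.2, 0.6, 11.3]
gripper_width: 0.0005
gripper_force: 5.2
```

Run:
```python
from h import *
st(); w=cap('wrist')
cv2.imwrite('pics/v14.png',cv2.resize(w['img'][100:300,130:380,::-1],(750,600),interpolation=cv2.INTER_CUBIC))
print([(np.round(d['location'],3).tolist(),round(d['p'],2)) for d in optics.look_for('wrist','opener1')])
# vertical profile: classify pixels along tool centreline columns above the fingers
q=w['img']
for r in range(100,230,10): print(r,[ '%d,%d,%d'%tuple(q[r,cc]) for cc in range(180,330,10)])
```

```text
{'time_s': 35.3, 'tcp_pos': [0.495, -0.178, 0.012], 'eef_rot': [179.992, -0.221, -6.944], 'contact_force': [0.231, 0.572, 11.322], 'gripper_width': 0.0, 'gripper_force': 5.188, 'joints': [1.655, 20.564, -32.77, 0.069, -36.449, 81.346]}
[([0.533, -0.114, 0.01], 0.91), ([0.523, -0.182, 0.008], 0.74), ([0.553, -0.008, 0.013], 0.72)]
100 ['190,48,42', '191,50,42', '192,49,43', '193,52,45', '196,52,45', '195,52,46', '195,51,45', '195,50,44', '196,51,45', '194,50,44', '194,48,42', '193,49,43', '246,74,64', '246,74,63', '246,74,62']
110 ['188,46,39', '190,49,42', '191,49,43', '191,49,43', '192,49,44', '194,51,44', '193,50,43', '192,51,44', '192,50,44', '192,50,43', '192,50,42', '246,80,69', '246,79,67', '246,80,68', '246,80,69']
120 ['186,44,37', '188,46,38', '189,47,40', '190,48,43', '192,50,43', '193,50,44', '192,49,43', '192,50,43', '191,49,43', '191,49,42', '192,50,43', '246,73,63', '246,82,70', '246,82,71', '246,81,70']
130 ['185,42,36', '187,46,38', '188,47,39', '189,48,41', '191,49,42', '192,50,42', '192,48,41', '191,48,41', '191,49,42', '191,49,43', '191,47,42', '190,46,41', '246,84
[... 1166 characters left out ...]
9,33', '166,40,34', '166,40,35', '147,142,137', '167,31,27', '174,39,33', '245,84,71', '245,85,72']
200 ['164,36,32', '163,36,29', '164,38,31', '164,37,32', '165,39,33', '143,137,134', '96,101,97', '102,97,93', '112,94,93', '136,62,58', '145,138,134', '165,36,31', '159,36,31', '245,84,71', '245,83,71']
210 ['125,37,33', '132,36,31', '140,36,32', '144,36,32', '146,38,35', '133,127,123', '133,128,125', '148,141,138', '148,143,138', '133,127,123', '134,130,126', '146,37,35', '250,75,66', '248,75,65', '239,70,61']
220 ['34,33,36', '34,36,37', '34,35,36', '35,36,38', '33,35,36', '34,35,36', '36,36,39', '46,45,44', '43,41,40', '27,29,31', '33,34,35', '35,35,37', '33,35,36', '34,35,37', '36,36,38']
```

The fingers rode over the top of the opener, which is still flat, with its ring centred ahead of the fingers. I'll regrasp a little lower.

Emit:
send_rows([
  {"slide":[0,0,-0.05],"turn":0,"gripper":0.25},
  {"slide":[0,0,-0.1],"turn":0,"gripper":0.5},
  {"slide":[0,0,-0.1],"turn":0,"gripper":0.5},
  {"slide":[0,0,-0.1],"turn":0,"gripper":0.5},
  {"slide":[0,0,-0.1],"turn":0,"gripper":0.5},
])

```text
time_s: 35.82
tcp_pos: [0.493, -0.1776, 0.0256]
eef_rot: [-180.0, -0.0, -7.0]
contact_force: [0.1, -1.0, -0.4]
gripper_width: 0.0278
gripper_force: 0.0
```

Emit:
send_rows([
  {"slide":[0,0,0],"turn":0,"gripper":0.5},
  {"slide":[0,0,0],"turn":0,"gripper":0.5},
  {"slide":[0,0,0],"turn":0,"gripper":0.5},
  {"slide":[0,0,0.05],"turn":0,"gripper":0.5},
  {"slide":[0,0,0.1],"turn":0,"gripper":0.5},
])

```text
time_s: 36.23
tcp_pos: [0.4934, -0.1776, 0.0101]
eef_rot: [-180.0, -0.0, -7.0]
contact_force: [-0.6, -0.2, 0.6]
gripper_width: 0.0437
gripper_force: 0.0
```

Emit:
send_rows([
  {"slide":[0,0,0.01],"turn":0,"gripper":0.5},
  {"slide":[0,0,0.02],"turn":0,"gripper":0.5},
  {"slide":[0,0,0.02],"turn":0,"gripper":0.5},
  {"slide":[0,0,0.02],"turn":0,"gripper":0.5},
  {"slide":[0,0,0.02],"turn":0,"gripper":0.5},
])

```text
time_s: 36.65
tcp_pos: [0.4933, -0.1776, 0.0077]
eef_rot: [180.0, -0.0, -7.0]
contact_force: [0.2, 1.3, -0.4]
gripper_width: 0.0439
gripper_force: 0.0
```

Emit:
send_rows([
  {"slide":[0,0,0],"turn":0,"gripper":0.3},
  {"slide":[0,0,0],"turn":0,"gripper":0.3},
  {"slide":[0,0,0],"turn":0,"gripper":0.3},
  {"slide":[0,0,0],"turn":0,"gripper":0.3},
  {"slide":[0,0,0],"turn":0,"gripper":0.3},
], newtons=15)

```text
time_s: 37.07
tcp_pos: [0.4934, -0.1776, 0.0078]
eef_rot: [-180.0, -0.0, -7.0]
contact_force: [-0.8, 0.3, 1.3]
gripper_width: 0.0341
gripper_force: 14.9
```

Emit:
send_rows([
  {"slide":[0,0,-0.04],"turn":0,"gripper":0.3},
  {"slide":[0,0,-0.1],"turn":0,"gripper":0.3},
  {"slide":[0,-0.05,-0.1],"turn":0,"gripper":0.3},
  {"slide":[0,-0.1,-0.1],"turn":0,"gripper":0.3},
  {"slide":[0,-0.14,-0.1],"turn":0,"gripper":0.3},
], newtons=20)

```text
time_s: 37.48
tcp_pos: [0.4959, -0.1559, 0.0229]
eef_rot: [-180.0, -0.0, -7.0]
contact_force: [-0.7, 0.9, 0.1]
gripper_width: 0.0335
gripper_force: 19.9
```

Emit:
send_rows([
  {"slide":[0,0,0.03],"turn":0,"gripper":0.3},
  {"slide":[0,0,0.04],"turn":0,"gripper":0.3},
  {"slide":[0,0,0.04],"turn":0,"gripper":0.46},
  {"slide":[0,0,0.04],"turn":0,"gripper":0.46},
  {"slide":[0,0,0.04],"turn":0,"gripper":0.46},
])

```text
time_s: 37.9
tcp_pos: [0.4957, -0.1569, 0.0164]
eef_rot: [180.0, 0.0, -7.0]
contact_force: [-0.3, -0.2, -0.4]
gripper_width: 0.0394
gripper_force: 0.0
```

Emit:
send_rows([
  {"slide":[0,0,-0.05],"turn":0,"gripper":0.46},
  {"slide":[0,0,-0.2],"turn":0,"gripper":0.46},
  {"slide":[0,0,-0.4],"turn":0,"gripper":0.5},
  {"slide":[0,0,-0.6],"turn":0,"gripper":0.5},
  {"slide":[0,0,-0.8],"turn":0,"gripper":0.5},
])

```text
time_s: 38.32
tcp_pos: [0.4954, -0.157, 0.1386]
eef_rot: [180.0, -0.0, -7.0]
contact_force: [0.9, -0.7, -0.3]
gripper_width: 0.0431
gripper_force: 0.0
```

Emit:
send_rows([
  {"slide":[0,0,-0.2],"turn":0,"gripper":0.6},
  {"slide":[0,0,-0.4],"turn":0,"gripper":0.6},
  {"slide":[0,0,-0.6],"turn":0,"gripper":0.6},
  {"slide":[0,0,-0.6],"turn":0,"gripper":0.6},
  {"slide":[0,0,-0.6],"turn":0,"gripper":0.6},
])

```text
time_s: 38.73
tcp_pos: [0.4966, -0.157, 0.2292]
eef_rot: [-180.0, -0.3, -7.0]
contact_force: [0.1, -0.1, -0.4]
gripper_width: 0.0524
gripper_force: 0.0
```

Run:
```python
from h import *
st(); bay('bay2.png')
cap('scene');print([(np.round(d['location'],3).tolist(),round(d['p'],2)) for d in optics.look_for('scene','opener1')])
plan([(505,110,250,0),(550.5,337,230,7.7)])
```

```text
{'time_s': 38.733, 'tcp_pos': [0.497, -0.157, 0.229], 'eef_rot': [-179.957, -0.28, -7.009], 'contact_force': [0.137, -0.101, -0.369], 'gripper_width': 0.052, 'gripper_force': 0.0, 'joints': [4.079, 5.682, -18.545, 0.013, -65.491, 78.907]}
blob area mm2 7344.0 x -4 y 26 size [ 78. 123.] ang 0
blob area mm2 236.5 x -71 y 87 size [16. 18.] ang 0
blob area mm2 414.25 x -72 y -81 size [16. 28.] ang 90
[([0.493, -0.114, 0.014], 0.85), ([0.558, 0.335, 0.115], 0.73), ([0.488, -0.154, 0.012], 0.71), ([0.562, 0.001, 0.073], 0.68)]
slide [-0.08, -0.89, -0.08] turn -0.04 -> [499.4, -22.8, 237.9, -3.4]
slide [-0.02, -0.89, -0.08] turn -0.04 -> [504.3, 110.6, 249.9, 0.2]
slide [0.16, -0.75, 0.07] turn -0.04 -> [528.0, 223.2, 239.4, 3.8]
slide [0.2, -0.75, 0.06] turn -0.04 -> [550.5, 337.4, 230.4, 7.4]
```

Both openers lie flat side by side. Now the third, on the last hook.

Emit:
send_rows([
  {"slide":[-0.02,-0.18,-0.02],"turn":-0.01,"gripper":0.6},
  {"slide":[-0.04,-0.43,-0.04],"turn":-0.02,"gripper":0.6},
  {"slide":[-0.06,-0.67,-0.06],"turn":-0.03,"gripper":0.6},
  {"slide":[-0.08,-0.89,-0.08],"turn":-0.04,"gripper":0.6},
  {"slide":[-0.08,-0.89,-0.08],"turn":-0.04,"gripper":0.6},
])

```text
time_s: 39.3
tcp_pos: [0.5002, -0.019, 0.2381]
eef_rot: [-180.0, 0.0, -3.2]
contact_force: [0.3, 0.0, -0.4]
gripper_width: 0.0527
gripper_force: 0.0
```

Emit:
send_rows([
  {"slide":[0,-0.18,-0.02],"turn":-0.01,"gripper":0.6},
  {"slide":[-0.01,-0.43,-0.04],"turn":-0.02,"gripper":0.6},
  {"slide":[-0.01,-0.67,-0.06],"turn":-0.03,"gripper":0.6},
  {"slide":[-0.02,-0.89,-0.08],"turn":-0.04,"gripper":0.6},
  {"slide":[-0.02,-0.89,-0.08],"turn":-0.04,"gripper":0.6},
])

```text
time_s: 39.72
tcp_pos: [0.5053, 0.1146, 0.2498]
eef_rot: [180.0, 0.0, 0.4]
contact_force: [0.2, -1.2, 0.3]
gripper_width: 0.0524
gripper_force: 0.0
```

Emit:
send_rows([
  {"slide":[0.04,-0.18,0.01],"turn":-0.01,"gripper":0.6},
  {"slide":[0.08,-0.37,0.03],"turn":-0.02,"gripper":0.6},
  {"slide":[0.12,-0.56,0.05],"turn":-0.03,"gripper":0.6},
  {"slide":[0.16,-0.75,0.07],"turn":-0.04,"gripper":0.6},
  {"slide":[0.16,-0.75,0.07],"turn":-0.04,"gripper":0.6},
])

```text
time_s: 40.13
tcp_pos: [0.529, 0.2263, 0.2375]
eef_rot: [179.9, 0.1, 4.0]
contact_force: [0.7, -0.0, -0.3]
gripper_width: 0.0526
gripper_force: 0.0
```

Emit:
send_rows([
  {"slide":[0.05,-0.18,0.01],"turn":-0.01,"gripper":0.6},
  {"slide":[0.1,-0.37,0.03],"turn":-0.02,"gripper":0.6},
  {"slide":[0.15,-0.56,0.05],"turn":-0.03,"gripper":0.6},
  {"slide":[0.2,-0.75,0.06],"turn":-0.04,"gripper":0.6},
  {"slide":[0.2,-0.75,0.06],"turn":-0.04,"gripper":0.6},
])

```text
time_s: 40.55
tcp_pos: [0.5514, 0.3405, 0.2282]
eef_rot: [179.9, 0.1, 7.6]
contact_force: [0.7, -0.1, -0.2]
gripper_width: 0.0527
gripper_force: 0.0
```

```bash
cat >> h.py <<'E'
def wproj(c,P):
    Rm=R.from_euler('xyz',c['attitude'],degrees=True).as_matrix(); v=(np.array(P)-c['origin'])@Rm
    a=np.arctan2(np.hypot(v[0],v[1]),v[2]); r=c['intrinsics'][0][0]*a; h=np.hypot(v[0],v[1]); return np.array([c['intrinsics'][0][2]+r*v[0]/h,c['intrinsics'][1][2]+r*v[1]/h])
E
python3 - <<'E'
from h import *
cap('scene');print([(np.round(d['location'],3).tolist(),round(d['p'],2)) for d in optics.look_for('scene','opener1')])
cap('wrist');c=cap('wrist');print([(np.round(d['location'],3).tolist(),round(d['p'],2)) for d in optics.look_for('wrist','opener1')])
hsv=cv2.cvtColor(c['img'],cv2.COLOR_RGB2HSV); m=cv2.inRange(hsv,(105,110,40),(125,255,255))
n,l,stt,ce=cv2.connectedComponentsWithStats(m)
print([(int(stt[i,4]),ce[i].round(1).tolist()) for i in range(1,n) if stt[i,4]>15])
print('exp sleeve',wproj(c,W(PO['rack'],[[-52,120,95]])[0]).round(1))
st();plan([(550.5,337,105,7.7)])
E
```

```text
[([0.559, 0.335, 0.115], 0.86), ([0.56, 0.002, 0.074], 0.74), ([0.493, -0.115, 0.012], 0.69), ([0.488, -0.156, 0.012], 0.6)]
[([0.559, 0.014, 0.063], 0.97), ([0.556, 0.336, 0.132], 0.55)]
[(68, [491.0, 74.8]), (46, [460.2, 93.6]), (90, [486.1, 120.3]), (37, [247.6, 171.4]), (40, [261.8, 171.5]), (51, [474.7, 200.4])]
exp sleeve [256.3 180. ]
{'time_s': 40.8, 'tcp_pos': [0.551, 0.336, 0.231], 'eef_rot': [179.955, 0.048, 7.357], 'contact_force': [0.695, -0.412, -0.828], 'gripper_width': 0.052, 'gripper_force': 0.0, 'joints': [48.691, 17.699, -2.923, 0.002, -69.443, 48.666]}
slide [-0.0, -0.0, 0.84] turn -0.0 -> [551.0, 336.4, 104.6, 7.4]
```

Emit:
send_rows([
  {"slide":[0.0,0,0.15],"turn":0,"gripper":0.6},
  {"slide":[0.0,0,0.35],"turn":0,"gripper":0.6},
  {"slide":[0.0,0,0.5],"turn":0,"gripper":0.6},
  {"slide":[0.0,0,0.5],"turn":0,"gripper":0.6},
  {"slide":[0.0,0,0.5],"turn":0,"gripper":0.6},
])

```text
time_s: 41.22
tcp_pos: [0.5509, 0.3361, 0.1558]
eef_rot: [179.9, 0.1, 7.4]
contact_force: [0.7, 0.8, 1.0]
gripper_width: 0.0528
gripper_force: 0.0
```

Emit:
send_rows([
  {"slide":[0,0,0.08],"turn":0,"gripper":0.6},
  {"slide":[0,0,0.16],"turn":0,"gripper":0.6},
  {"slide":[0,0,0.24],"turn":0,"gripper":0.6},
  {"slide":[0,0,0.34],"turn":0,"gripper":0.6},
  {"slide":[0,0,0.34],"turn":0,"gripper":0.6},
])

```text
time_s: 41.63
tcp_pos: [0.5496, 0.3363, 0.1019]
eef_rot: [179.9, 0.2, 7.4]
contact_force: [-0.9, 0.0, -0.5]
gripper_width: 0.0526
gripper_force: 0.0
```

Emit:
send_rows([
  {"slide":[0,0,0],"turn":0,"gripper":0},
  {"slide":[0,0,0],"turn":0,"gripper":0},
  {"slide":[0,0,0],"turn":0,"gripper":0},
  {"slide":[0,0,0],"turn":0,"gripper":0},
  {"slide":[0,0,0],"turn":0,"gripper":0},
], newtons=30)

```text
time_s: 42.05
tcp_pos: [0.5515, 0.3379, 0.1059]
eef_rot: [-179.9, -0.1, 7.4]
contact_force: [-0.1, 0.5, 1.1]
gripper_width: 0.0336
gripper_force: 30.0
```

Emit:
send_rows([
  {"slide":[0,0,0],"turn":0,"gripper":0},
  {"slide":[0,0,0],"turn":0,"gripper":0},
  {"slide":[0,0,-0.02],"turn":0,"gripper":0},
  {"slide":[0,0,-0.05],"turn":0,"gripper":0},
  {"slide":[0,0,-0.05],"turn":0,"gripper":0},
])

```text
time_s: 42.47
tcp_pos: [0.5513, 0.3376, 0.1135]
eef_rot: [-180.0, -0.0, 7.4]
contact_force: [-0.4, -0.0, -0.7]
gripper_width: 0.0337
gripper_force: 30.0
```

Emit:
send_rows([
  {"slide":[0,0,-0.03],"turn":0,"gripper":0},
  {"slide":[0,0,-0.07],"turn":0,"gripper":0},
  {"slide":[0,0,-0.07],"turn":0,"gripper":0},
  {"slide":[-0.03,0,-0.07],"turn":0,"gripper":0},
  {"slide":[-0.06,0,-0.08],"turn":0,"gripper":0},
])

```text
time_s: 42.88
tcp_pos: [0.5417, 0.3361, 0.124]
eef_rot: [180.0, 0.0, 7.4]
contact_force: [0.8, -0.7, -0.9]
gripper_width: 0.0336
gripper_force: 30.0
```

Emit:
send_rows([
  {"slide":[-0.05,0,0],"turn":0,"gripper":0},
  {"slide":[-0.1,0,0],"turn":0,"gripper":0},
  {"slide":[-0.15,0,0],"turn":0,"gripper":0},
  {"slide":[-0.2,0,-0.1],"turn":0,"gripper":0},
  {"slide":[-0.25,0,-0.3],"turn":0,"gripper":0},
])

```text
time_s: 43.3
tcp_pos: [0.5021, 0.3298, 0.1665]
eef_rot: [179.8, 0.3, 7.4]
contact_force: [0.7, 0.6, -0.0]
gripper_width: 0.0338
gripper_force: 30.0
```

Run:
```python
from h import *
cap('scene'); cap('scene'); cap('scene'); s=st()
print([(np.round(d['location'],3).tolist(),round(d['p'],2)) for d in optics.look_for('scene','opener1')])
lay(-34,None,[(490,230,225),(480,60,225)])
```

```text
{'time_s': 43.45, 'tcp_pos': [0.505, 0.333, 0.173], 'eef_rot': [-179.81, -0.236, 7.468], 'contact_force': [-0.577, 0.08, -0.859], 'gripper_width': 0.034, 'gripper_force': 30.0, 'joints': [51.872, 16.107, -13.115, 0.034, -60.476, 45.579]}
[([0.514, 0.334, 0.171], 0.83), ([0.561, 0.006, 0.074], 0.78), ([0.488, -0.154, 0.015], 0.75), ([0.492, -0.112, 0.015], 0.65)]
slide [-0.18, 0.66, -0.36] turn 0.16 -> [490.7, 230.4, 224.9, -7.0]
slide [0.03, 0.57, -0.0] turn -0.0 -> [484.8, 144.9, 224.9, -7.0]
slide [0.04, 0.57, -0.0] turn -0.0 -> [480.4, 59.3, 224.9, -7.0]
slide [-0.12, 0.84, 0.18] turn -0.0 -> [447.2, -63.5, 197.9, -7.0]
slide [-0.11, 0.84, 0.19] turn -0.0 -> [415.6, -186.6, 169.4, -7.0]
slide [-0.0, 0.0, 0.64] turn -0.0 -> [415.6, -186.6, 73.4, -7.0]
slide [0.19, 0.0, 0.06] turn -0.0 -> [443.9, -190.1, 64.4, -7.0]
slide [0.16, 0.0, 0.09] turn -0.0 -> [467.7, -193.0, 50.9, -7.0]
slide [0.1, 0.0, 0.11] turn -0.0 -> [482.6, -194.8, 34.4, -7.0]
slide [0.06, 0.0, 0.11] turn -0.0 -> [491.5, -195.9, 17.9, -7.0]
```

Emit:
send_rows([
  {"slide":[-0.05,0.12,-0.1],"turn":0.03,"gripper":0},
  {"slide":[-0.1,0.3,-0.22],"turn":0.08,"gripper":0},
  {"slide":[-0.14,0.5,-0.36],"turn":0.13,"gripper":0},
  {"slide":[-0.18,0.66,-0.36],"turn":0.16,"gripper":0},
  {"slide":[-0.18,0.66,-0.36],"turn":0.16,"gripper":0},
])

```text
time_s: 43.92
tcp_pos: [0.49, 0.2266, 0.2243]
eef_rot: [-180.0, -0.0, -7.3]
contact_force: [-0.3, -0.3, -1.7]
gripper_width: 0.0341
gripper_force: 30.0
```

Emit:
send_rows([
  {"slide":[0.01,0.15,0],"turn":0,"gripper":0},
  {"slide":[0.03,0.4,0],"turn":0,"gripper":0},
  {"slide":[0.04,0.65,0],"turn":0,"gripper":0},
  {"slide":[0.06,0.9,0],"turn":0,"gripper":0},
  {"slide":[0.07,1,0],"turn":0,"gripper":0},
])

```text
time_s: 44.33
tcp_pos: [0.4814, 0.0764, 0.2226]
eef_rot: [179.9, 0.1, -7.1]
contact_force: [-0.1, -0.6, 0.2]
gripper_width: 0.0336
gripper_force: 30.0
```

Emit:
send_rows([
  {"slide":[0,0.14,0],"turn":0,"gripper":0},
  {"slide":[-0.02,0.3,0.04],"turn":0,"gripper":0},
  {"slide":[-0.06,0.54,0.09],"turn":0,"gripper":0},
  {"slide":[-0.09,0.78,0.14],"turn":0,"gripper":0},
  {"slide":[-0.12,0.98,0.18],"turn":0,"gripper":0},
])

```text
time_s: 44.75
tcp_pos: [0.4457, -0.0656, 0.1952]
eef_rot: [180.0, 0.1, -7.0]
contact_force: [0.6, -0.2, -0.5]
gripper_width: 0.0336
gripper_force: 30.0
```

Emit:
send_rows([
  {"slide":[-0.03,0.22,0.05],"turn":0,"gripper":0},
  {"slide":[-0.06,0.44,0.1],"turn":0,"gripper":0},
  {"slide":[-0.09,0.66,0.15],"turn":0,"gripper":0},
  {"slide":[-0.11,0.84,0.19],"turn":0,"gripper":0},
  {"slide":[-0.11,0.84,0.19],"turn":0,"gripper":0},
])

```text
time_s: 45.17
tcp_pos: [0.4128, -0.1899, 0.1658]
eef_rot: [180.0, 0.2, -7.2]
contact_force: [-0.4, -0.2, -0.5]
gripper_width: 0.0336
gripper_force: 30.0
```

Run:
```python
from h import *
cap('wrist');s=st(); lay(-34,None)
```

```text
{'time_s': 45.217, 'tcp_pos': [0.414, -0.189, 0.166], 'eef_rot': [179.993, 0.183, -7.208], 'contact_force': [0.478, 0.026, 0.347], 'gripper_width': 0.034, 'gripper_force': 30.0, 'joints': [0.419, 2.53, -30.88, -0.02, -56.772, 82.384]}
slide [0.01, -0.01, -0.02] turn -0.01 -> [415.4, -187.4, 169.4, -6.3]
slide [-0.0, -0.0, 0.64] turn 0.0 -> [415.4, -187.4, 73.4, -6.3]
slide [0.19, 0.0, 0.06] turn 0.0 -> [443.7, -190.5, 64.4, -6.3]
slide [0.16, 0.0, 0.09] turn 0.0 -> [467.6, -193.1, 50.9, -6.3]
slide [0.1, 0.0, 0.11] turn 0.0 -> [482.5, -194.8, 34.4, -6.3]
slide [0.06, 0.0, 0.11] turn 0.0 -> [491.4, -195.8, 17.9, -6.3]
```

Emit:
send_rows([
  {"slide":[0.01,0,0.15],"turn":0,"gripper":0},
  {"slide":[0.01,0,0.3],"turn":0,"gripper":0},
  {"slide":[0.01,0,0.45],"turn":0,"gripper":0},
  {"slide":[0.01,0,0.56],"turn":0,"gripper":0},
  {"slide":[0.01,0,0.61],"turn":0,"gripper":0},
])

```text
time_s: 45.63
tcp_pos: [0.4157, -0.1864, 0.0742]
eef_rot: [180.0, 0.2, -7.0]
contact_force: [-0.3, -0.1, -0.8]
gripper_width: 0.0338
gripper_force: 30.0
```

Emit:
send_rows([
  {"slide":[0,0,0.02],"turn":0,"gripper":0},
  {"slide":[0,0,0.03],"turn":0,"gripper":0},
  {"slide":[0,0,0.04],"turn":0,"gripper":0},
  {"slide":[0,0,0.05],"turn":0,"gripper":0},
  {"slide":[0,0,0.06],"turn":0,"gripper":0},
], newtons=20)

```text
time_s: 46.05
tcp_pos: [0.419, -0.1875, 0.0696]
eef_rot: [180.0, -0.2, -6.9]
contact_force: [-2.5, 4.1, 22.9]
gripper_width: 0.0338
gripper_force: 20.0
```

Emit:
send_rows([
  {"slide":[0.06,0,0],"turn":0,"gripper":0},
  {"slide":[0.12,0,0.01],"turn":0,"gripper":0},
  {"slide":[0.18,0,0.03],"turn":0,"gripper":0},
  {"slide":[0.24,0,0.05],"turn":0,"gripper":0},
  {"slide":[0.3,0,0.09],"turn":0,"gripper":0},
])

```text
time_s: 46.47
tcp_pos: [0.4646, -0.1931, 0.0565]
eef_rot: [180.0, -0.3, -6.9]
contact_force: [2.1, 1.3, 11.6]
gripper_width: 0.0341
gripper_force: 20.0
```

Emit:
send_rows([
  {"slide":[0.04,0,0.02],"turn":0,"gripper":0},
  {"slide":[0.08,0,0.05],"turn":0,"gripper":0},
  {"slide":[0.12,0,0.1],"turn":0,"gripper":0},
  {"slide":[0.15,0,0.15],"turn":0,"gripper":0},
  {"slide":[0.15,0,0.15],"turn":0,"gripper":0},
])

```text
time_s: 46.88
tcp_pos: [0.4895, -0.196, 0.0334]
eef_rot: [180.0, -0.5, -6.9]
contact_force: [4.8, -0.4, 6.7]
gripper_width: 0.0339
gripper_force: 20.0
```

Emit:
send_rows([
  {"slide":[0.02,0,0.03],"turn":0,"gripper":0},
  {"slide":[0.04,0,0.07],"turn":0,"gripper":0},
  {"slide":[0.04,0,0.08],"turn":0,"gripper":0},
  {"slide":[0.04,0,0.08],"turn":0,"gripper":0.47},
  {"slide":[0.04,0,0.08],"turn":0,"gripper":0.47},
])

```text
time_s: 47.3
tcp_pos: [0.4894, -0.1962, 0.0197]
eef_rot: [-180.0, 0.0, -7.0]
contact_force: [-0.1, -0.8, 0.6]
gripper_width: 0.0396
gripper_force: 0.0
```

Emit:
send_rows([
  {"slide":[0,0,0],"turn":0,"gripper":0.47},
  {"slide":[0,0,0],"turn":0,"gripper":0.47},
  {"slide":[0,0,-0.1],"turn":0,"gripper":0.47},
  {"slide":[0,0,-0.3],"turn":0,"gripper":0.5},
  {"slide":[0,0,-0.5],"turn":0,"gripper":0.5},
])

```text
time_s: 47.72
tcp_pos: [0.4885, -0.1962, 0.0945]
eef_rot: [180.0, 0.2, -7.0]
contact_force: [1.8, 0.4, -0.9]
gripper_width: 0.043
gripper_force: 0.0
```

Emit:
send_rows([
  {"slide":[0,0,-0.2],"turn":0,"gripper":0.3},
  {"slide":[0,0,-0.45],"turn":0,"gripper":0.3},
  {"slide":[0,0,-0.7],"turn":0,"gripper":0.3},
  {"slide":[0,0,-0.95],"turn":0,"gripper":0.3},
  {"slide":[0,0,-0.95],"turn":0,"gripper":0.3},
])

```text
time_s: 48.13
tcp_pos: [0.4931, -0.1973, 0.2453]
eef_rot: [179.9, -0.7, -6.9]
contact_force: [2.5, -0.5, 1.0]
gripper_width: 0.0267
gripper_force: 0.0
```

Run:
```python
from h import *
cap('wrist');st(); bay('bay3.png')
for n in('scene','wrist'):
    cap(n,'f_'+n+'.png')
    for t in('opener1','bar','bar_grip','muddler1'): print(n,t,[(np.round(d['location'],3).tolist(),round(d['p'],2)) for d in optics.look_for(n,t)])
for th in(1.95,1.57): print('grip pt',th,cw(93-165*np.cos(th),0,60+165*np.sin(th)),'tip',cw(93-197*np.cos(th),0,60+197*np.sin(th)))
```

```text
{'time_s': 48.183, 'tcp_pos': [0.492, -0.197, 0.242], 'eef_rot': [179.998, -0.458, -6.981], 'contact_force': [0.491, -0.815, -1.154], 'gripper_width': 0.026, 'gripper_force': 0.0, 'joints': [-0.524, 5.95, -16.585, 0.058, -67.011, 83.521]}
blob area mm2 11228.25 x -11 y 7 size [138. 117.] ang 90
blob area mm2 228.25 x -73 y -86 size [12. 18.] ang 90
scene opener1 [([0.478, -0.191, 0.012], 0.85), ([0.559, 0.004, 0.074], 0.73), ([0.494, -0.111, 0.016], 0.53), ([0.486, -0.156, 0.012], 0.51)]
scene bar [([0.63, -0.175, 0.184], 0.61)]
scene bar_grip [([0.63, -0.171, 0.185], 0.6)]
scene muddler1 [([0.433, 0.351, 0.131], 0.93), ([0.477, -0.31, 0.15], 0.75)]
wrist opener1 [([0.484, -0.157, 0.01], 0.97), ([0.556, -0.003, 0.086], 0.87), ([0.492, -0.11, 0.013], 0.81), ([0.478, -0.196, 0.013], 0.79), ([0.517, -0.21, 0.019], 0.61), ([0.617, -0.18, 0.167], 0.37)]
wrist bar [([0.618, -0.176, 0.166], 0.87), ([0.615, 0.122, 0.013], 0.66)]
wrist bar_grip [([0.622, -0.174, 0.164], 0.94)]
wrist muddler1 [([0.479, -0.307, 0.158], 0.78), ([0.709, 0.007, 0.052], 0.36)]
grip pt 1.95 [np.float64(641.741196977735), np.float64(-179.65460179984296), np.float64(213.27835297563843)] tip [np.float64(653.5061583113732), np.float64(-181.0360304326452), np.float64(243.00506385576224)]
grip pt 1.57 [np.float64(580.9476177107999), np.float64(-172.5162875539852), np.float64(224.9999476837527)] tip [np.float64(580.9223091260023), np.float64(-172.5133158481968), np.float64(256.99993753757144)]
```

All three openers lie flat (z≈12 mm) and the muddler stands in its well. Next is the bar: grip it near the yellow tip and follow the hinge arc.

Run:
```python
from h import *
g=lambda t,dz=0:(*cw(93-155*np.cos(t),0,60+155*np.sin(t)-14+dz),-7.0)
plan([(*g(1.95)[:2],300,-7.0),g(1.95)]+[g(t) for t in(1.75,1.5,1.25,1.0,.75,.5,.25,.06)],[491.5,-197,242,-7])
```

```text
slide [0.48, -0.12, -0.19] turn -0.0 -> [565.2, -187.9, 270.5, -7.0]
slide [0.48, -0.12, -0.2] turn -0.0 -> [638.8, -178.8, 300.5, -7.0]
slide [-0.0, 0.0, 0.74] turn -0.0 -> [638.8, -178.8, 189.5, -7.0]
slide [-0.2, 0.0, -0.06] turn -0.0 -> [609.0, -175.2, 198.5, -7.0]
slide [-0.26, 0.01, -0.01] turn -0.0 -> [570.1, -171.9, 200.0, -7.0]
slide [-0.25, -0.0, 0.05] turn -0.0 -> [532.9, -167.3, 192.5, -7.0]
slide [-0.24, -0.0, 0.11] turn -0.0 -> [497.2, -162.9, 176.0, -7.0]
slide [-0.19, -0.0, 0.16] turn -0.0 -> [468.9, -159.5, 152.0, -7.0]
slide [-0.15, 0.0, 0.21] turn -0.0 -> [446.6, -156.7, 120.5, -7.0]
slide [-0.1, 0.0, 0.24] turn -0.0 -> [431.7, -154.9, 84.5, -7.0]
slide [-0.03, 0.0, 0.19] turn -0.0 -> [427.2, -154.3, 56.0, -7.0]
```

Emit:
send_rows([
  {"slide":[0.05,-0.01,-0.15],"turn":0,"gripper":0.5},
  {"slide":[0.2,-0.05,-0.3],"turn":0,"gripper":0.5},
  {"slide":[0.35,-0.09,-0.39],"turn":0,"gripper":0.5},
  {"slide":[0.48,-0.12,-0.39],"turn":0,"gripper":0.5},
  {"slide":[0.48,-0.12,-0.39],"turn":0,"gripper":0.5},
])

```text
time_s: 49.15
tcp_pos: [0.5668, -0.1868, 0.2954]
eef_rot: [180.0, -0.1, -7.0]
contact_force: [0.0, -0.1, -0.7]
gripper_width: 0.0434
gripper_force: 0.0
```

Emit:
send_rows([
  {"slide":[0.1,-0.02,0],"turn":0,"gripper":0.5},
  {"slide":[0.25,-0.06,0],"turn":0,"gripper":0.5},
  {"slide":[0.4,-0.1,0],"turn":0,"gripper":0.5},
  {"slide":[0.48,-0.12,0],"turn":0,"gripper":0.5},
  {"slide":[0.48,-0.12,0],"turn":0,"gripper":0.5},
])

```text
time_s: 49.57
tcp_pos: [0.6388, -0.1776, 0.2936]
eef_rot: [180.0, 0.1, -7.0]
contact_force: [-0.4, -0.2, -1.2]
gripper_width: 0.0438
gripper_force: 0.0
```

Run:
```python
from h import *
cap('wrist');st();c=cap('wrist')
hsv=cv2.cvtColor(c['img'],cv2.COLOR_RGB2HSV); m=cv2.inRange(hsv,(22,120,90),(34,255,255)); m[215:]=0
n,l,stt,ce=cv2.connectedComponentsWithStats(m)
print([(stt[i].tolist(),ce[i].round(1).tolist()) for i in range(1,n) if stt[i,4]>25])
for r in(165,197): print('exp',r,wproj(c,[v/1000 for v in cw(93-r*np.cos(1.95),0,60+r*np.sin(1.95))]).round(1))
print([(np.round(d['location'],3).tolist(),round(d['p'],2)) for d in optics.look_for('wrist','bar_grip')])
```

```text
{'time_s': 49.617, 'tcp_pos': [0.638, -0.178, 0.294], 'eef_rot': [179.992, 0.143, -6.981], 'contact_force': [-0.578, -0.059, 0.415], 'gripper_width': 0.044, 'gripper_force': 0.0, 'joints': [1.256, 17.602, 5.112, -0.013, -77.652, 81.766]}
[([247, 178, 24, 22, 472], [258.4, 188.2])]
exp 165 [257.5 190.8]
exp 197 [257.7 185.5]
[([0.656, -0.177, 0.244], 0.76)]
```

Emit:
send_rows([
  {"slide":[0,0,0.1],"turn":0,"gripper":0.5},
  {"slide":[0,0,0.25],"turn":0,"gripper":0.5},
  {"slide":[0,0,0.4],"turn":0,"gripper":0.5},
  {"slide":[0,0,0.55],"turn":0,"gripper":0.5},
  {"slide":[0,0,0.69],"turn":0,"gripper":0.5},
])

```text
time_s: 50.13
tcp_pos: [0.6362, -0.1783, 0.1915]
eef_rot: [-180.0, -0.0, -7.0]
contact_force: [0.3, 0.5, 1.2]
gripper_width: 0.0438
gripper_force: 0.0
```

Emit:
send_rows([
  {"slide":[0,0,0],"turn":0,"gripper":0.5},
  {"slide":[0,0,0],"turn":0,"gripper":0.1},
  {"slide":[0,0,0],"turn":0,"gripper":0.1},
  {"slide":[0,0,0],"turn":0,"gripper":0.1},
  {"slide":[0,0,0],"turn":0,"gripper":0.1},
], newtons=10)

```text
time_s: 50.55
tcp_pos: [0.6381, -0.1782, 0.1939]
eef_rot: [-180.0, -0.2, -7.0]
contact_force: [-0.3, 0.4, -0.2]
gripper_width: 0.0224
gripper_force: 0.0
```

Emit:
send_rows([
  {"slide":[0,0,0],"turn":0,"gripper":0.1},
  {"slide":[0,0,0],"turn":0,"gripper":0.1},
  {"slide":[-0.05,0,-0.01],"turn":0,"gripper":0.1},
  {"slide":[-0.1,0,-0.03],"turn":0,"gripper":0.1},
  {"slide":[-0.2,0,-0.06],"turn":0,"gripper":0.1},
])

```text
time_s: 50.97
tcp_pos: [0.6084, -0.1763, 0.2019]
eef_rot: [179.9, -0.1, -7.0]
contact_force: [0.0, -8.3, -3.6]
gripper_width: 0.0178
gripper_force: 10.0
```

Emit:
send_rows([
  {"slide":[-0.06,0.01,-0.01],"turn":0,"gripper":0.1},
  {"slide":[-0.13,0.01,-0.02],"turn":0,"gripper":0.1},
  {"slide":[-0.2,0.01,-0.02],"turn":0,"gripper":0.1},
  {"slide":[-0.26,0.01,-0.01],"turn":0,"gripper":0.1},
  {"slide":[-0.32,0.01,0],"turn":0,"gripper":0.1},
])

```text
time_s: 51.38
tcp_pos: [0.5603, -0.1707, 0.2031]
eef_rot: [179.9, -0.2, -7.0]
contact_force: [0.1, -4.0, 8.8]
gripper_width: 0.018
gripper_force: 10.0
```

Emit:
send_rows([
  {"slide":[-0.05,0,0.01],"turn":0,"gripper":0.1},
  {"slide":[-0.1,0,0.02],"turn":0,"gripper":0.1},
  {"slide":[-0.19,0,0.04],"turn":0,"gripper":0.1},
  {"slide":[-0.25,0,0.07],"turn":0,"gripper":0.1},
  {"slide":[-0.3,0,0.09],"turn":0,"gripper":0.1},
])

```text
time_s: 51.8
tcp_pos: [0.5141, -0.1653, 0.1888]
eef_rot: [179.9, -0.1, -7.0]
contact_force: [-1.9, -5.2, 6.4]
gripper_width: 0.0178
gripper_force: 10.0
```

Run:
```python
from h import *
s=st()
p=np.array(s['tcp_pos'])*1000; a=np.radians(PO['carrier'][2]); d=p[:2]/1000-PO['carrier'][:2]
x=(np.cos(a)*d[0]+np.sin(a)*d[1])*1000; y=(-np.sin(a)*d[0]+np.cos(a)*d[1])*1000; print('carrier x,y',x,y,'theta',np.arctan2(p[2]+14-60,93-x),'r',np.hypot(p[2]+14-60,93-x))
g=lambda t,dz=0:(*cw(93-155*np.cos(t),0,60+155*np.sin(t)-14+dz),-7.0)
plan([g(t) for t in(1.0,.75,.5,.25,.06)])
```

```text
{'time_s': 51.8, 'tcp_pos': [0.514, -0.165, 0.189], 'eef_rot': [179.92, -0.069, -6.969], 'contact_force': [-1.918, -5.176, 6.385], 'gripper_width': 0.018, 'gripper_force': 9.997, 'joints': [3.051, 9.477, -19.645, 0.104, -60.824, 79.929]}
carrier x,y 25.63920633831621 -0.5936469062575697 theta 1.1301183649761264 r 157.91902172978791
slide [-0.11, -0.0, 0.08] turn 0.0 -> [497.7, -163.3, 176.8, -7.0]
slide [-0.2, -0.0, 0.17] turn 0.0 -> [468.0, -159.6, 151.3, -7.0]
slide [-0.15, -0.0, 0.21] turn 0.0 -> [445.6, -156.9, 119.8, -7.0]
slide [-0.09, -0.0, 0.24] turn 0.0 -> [432.2, -155.3, 83.8, -7.0]
slide [-0.03, -0.0, 0.19] turn 0.0 -> [427.8, -154.7, 55.3, -7.0]
```

Emit:
send_rows([
  {"slide":[-0.06,0,0.03],"turn":0,"gripper":0.1},
  {"slide":[-0.11,0,0.08],"turn":0,"gripper":0.1},
  {"slide":[-0.18,0,0.13],"turn":0,"gripper":0.1},
  {"slide":[-0.25,0,0.19],"turn":0,"gripper":0.1},
  {"slide":[-0.31,0,0.25],"turn":0,"gripper":0.1},
])

```text
time_s: 52.22
tcp_pos: [0.4663, -0.1596, 0.1504]
eef_rot: [179.9, 0.1, -7.0]
contact_force: [-6.0, -6.8, 6.7]
gripper_width: 0.0178
gripper_force: 10.0
```

Emit:
send_rows([
  {"slide":[-0.04,0,0.05],"turn":0,"gripper":0.1},
  {"slide":[-0.08,0,0.11],"turn":0,"gripper":0.1},
  {"slide":[-0.12,0,0.16],"turn":0,"gripper":0.1},
  {"slide":[-0.15,0,0.21],"turn":0,"gripper":0.1},
  {"slide":[-0.17,0,0.26],"turn":0,"gripper":0.1},
])

```text
time_s: 52.63
tcp_pos: [0.4388, -0.1564, 0.1102]
eef_rot: [179.9, 0.4, -7.0]
contact_force: [-11.4, -5.8, 5.9]
gripper_width: 0.018
gripper_force: 10.0
```

Emit:
send_rows([
  {"slide":[-0.02,0,0.04],"turn":0,"gripper":0.1},
  {"slide":[-0.04,0,0.08],"turn":0,"gripper":0.1},
  {"slide":[-0.06,0,0.13],"turn":0,"gripper":0.1},
  {"slide":[-0.08,0,0.19],"turn":0,"gripper":0.1},
  {"slide":[-0.08,0,0.24],"turn":0,"gripper":0.1},
])

```text
time_s: 53.05
tcp_pos: [0.4251, -0.1549, 0.0734]
eef_rot: [179.9, 0.6, -7.1]
contact_force: [-14.9, -4.1, 3.9]
gripper_width: 0.0179
gripper_force: 10.0
```

Emit:
send_rows([
  {"slide":[0,0,0.04],"turn":0,"gripper":0.1},
  {"slide":[-0.01,0,0.07],"turn":0,"gripper":0.1},
  {"slide":[-0.02,0,0.1],"turn":0,"gripper":0.1},
  {"slide":[-0.02,0,0.12],"turn":0,"gripper":0.1},
  {"slide":[-0.02,0,0.12],"turn":0,"gripper":0.1},
])

```text
time_s: 53.47
tcp_pos: [0.4222, -0.1545, 0.055]
eef_rot: [179.9, 0.6, -7.1]
contact_force: [-10.6, -5.0, 1.4]
gripper_width: 0.0177
gripper_force: 10.0
```

Emit:
send_rows([
  {"slide":[0,0,0.02],"turn":0,"gripper":0.1},
  {"slide":[0.01,0,0.03],"turn":0,"gripper":0.1},
  {"slide":[0.01,0,0.04],"turn":0,"gripper":0.1},
  {"slide":[0.01,0,0.05],"turn":0,"gripper":0.1},
  {"slide":[0.01,0,0.05],"turn":0,"gripper":0.1},
])

```text
time_s: 53.88
tcp_pos: [0.4221, -0.1545, 0.0473]
eef_rot: [179.9, 0.8, -7.1]
contact_force: [-15.0, -3.0, 1.3]
gripper_width: 0.0178
gripper_force: 10.0
```

Emit:
send_rows([
  {"slide":[0.01,0,0.01],"turn":0,"gripper":0.1},
  {"slide":[0.01,0,0.02],"turn":0,"gripper":0.1},
  {"slide":[0.01,0,0.02],"turn":0,"gripper":0.1},
  {"slide":[0.01,0,0.02],"turn":0,"gripper":0.1},
  {"slide":[0.01,0,0.02],"turn":0,"gripper":0.1},
])

```text
time_s: 54.3
tcp_pos: [0.4233, -0.1547, 0.0443]
eef_rot: [179.9, 0.8, -7.1]
contact_force: [-14.9, -2.9, 1.5]
gripper_width: 0.0178
gripper_force: 10.0
```

Emit:
send_rows([
  {"slide":[0,0,0],"turn":0,"gripper":0.45},
  {"slide":[0,0,0],"turn":0,"gripper":0.45},
  {"slide":[0,0,0],"turn":0,"gripper":0.45},
  {"slide":[0,0,0],"turn":0,"gripper":0.45},
  {"slide":[0,0,0],"turn":0,"gripper":0.45},
])

```text
time_s: 54.72
tcp_pos: [0.4322, -0.1541, 0.0468]
eef_rot: [-180.0, -0.1, -7.0]
contact_force: [1.1, 0.4, 0.4]
gripper_width: 0.0385
gripper_force: 0.0
```

Emit:
send_rows([
  {"slide":[0,0,-0.1],"turn":0,"gripper":0.45},
  {"slide":[0,0,-0.3],"turn":0,"gripper":0.45},
  {"slide":[0,0,-0.5],"turn":0,"gripper":0.45},
  {"slide":[0,0,-0.75],"turn":0,"gripper":0.45},
  {"slide":[0,0,-1],"turn":0,"gripper":0.45},
])

```text
time_s: 55.13
tcp_pos: [0.4312, -0.1542, 0.1981]
eef_rot: [-180.0, 0.0, -7.0]
contact_force: [1.5, 0.3, -0.8]
gripper_width: 0.0396
gripper_force: 0.0
```

Emit:
send_rows([
  {"slide":[0,-0.2,-0.2],"turn":0,"gripper":0.45},
  {"slide":[0,-0.4,-0.4],"turn":0,"gripper":0.45},
  {"slide":[0,-0.6,-0.6],"turn":0,"gripper":0.45},
  {"slide":[0,-0.8,-0.6],"turn":0,"gripper":0.45},
  {"slide":[0,-1,-0.6],"turn":0,"gripper":0.45},
])

```text
time_s: 55.55
tcp_pos: [0.451, -0.0036, 0.2892]
eef_rot: [-179.8, -0.3, -7.0]
contact_force: [0.4, -0.5, -0.5]
gripper_width: 0.0395
gripper_force: 0.0
```

Run:
```python
from h import *
c=cap('scene');c=cap('scene'); t=cap('top'); st()
for n in('scene','top'):
  for k in('bar','opener1','muddler1'): print(n,k,[(np.round(d['location'],3).tolist(),round(d['p'],2)) for d in optics.look_for(n,k)])
hsv=cv2.cvtColor(c['img'],cv2.COLOR_RGB2HSV); m=cv2.inRange(hsv,(20,110,80),(34,255,255)); m[:90]=0; m[250:]=0
n,l,s,ce=cv2.connectedComponentsWithStats(m); print('yellow',[(s[i].tolist(),ce[i].round(1).tolist()) for i in range(1,n) if s[i,4]>15 and s[i,4]<400])
for th in(0,.05,.1): print('tip region exp',th,[proj(c,np.array([cw(93-r*np.cos(th),0,66+r*np.sin(th))])/1000).round(1).tolist() for r in(165,197)])
o=np.zeros((560,800,3),np.uint8)
o[:,:]=cv2.resize(c['img'][105:245,100:300,::-1],(800,560),interpolation=cv2.INTER_CUBIC); 
o[:200,560:]=cv2.resize(t['img'][185:285,255:375,::-1],(240,200),interpolation=cv2.INTER_CUBIC); cv2.imwrite('pics/v15.png',o)
```

```text
{'time_s': 55.7, 'tcp_pos': [0.45, -0.004, 0.287], 'eef_rot': [-179.956, -0.037, -6.805], 'contact_force': [-0.942, -0.81, -0.79], 'gripper_width': 0.04, 'gripper_force': 0.0, 'joints': [24.743, -3.497, -20.341, -0.019, -73.101, 58.457]}
scene bar [([0.48, -0.164, 0.062], 0.65)]
scene opener1 [([0.492, -0.114, 0.018], 0.9), ([0.561, 0.003, 0.074], 0.74), ([0.489, -0.157, 0.014], 0.73), ([0.479, -0.199, 0.012], 0.58)]
scene muddler1 [([0.478, -0.311, 0.151], 0.78), ([0.437, 0.354, 0.13], 0.59)]
top bar [([0.494, -0.162, 0.066], 0.5)]
top opener1 []
top muddler1 [([0.433, 0.352, 0.14], 0.68), ([0.474, -0.308, 0.159], 0.6)]
yellow [([207, 148, 12, 15, 93], [212.9, 155.0])]
tip region exp 0 [[[211.9, 155.8]], [[216.1, 148.0]]]
tip region exp 0.05 [[[211.6, 153.7]], [[215.7, 145.5]]]
tip region exp 0.1 [[[211.2, 151.8]], [[215.3, 143.2]]]
```

View pics/v15.png

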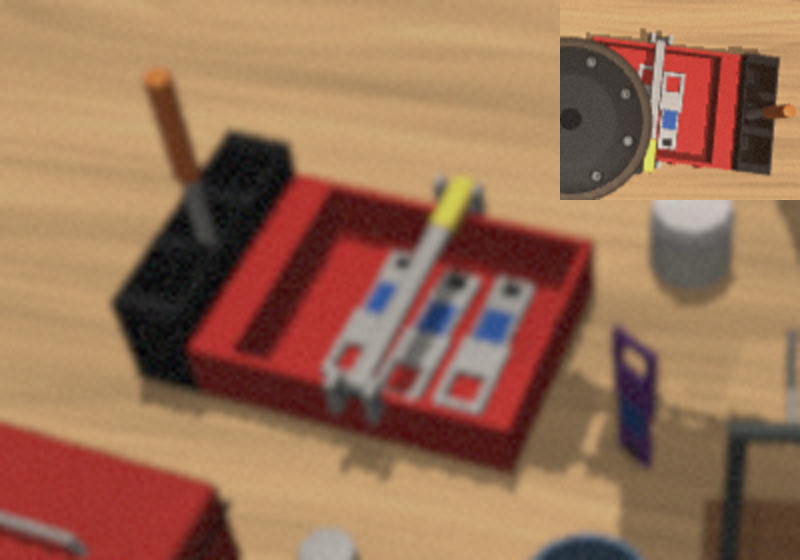

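The final picture shows the bar closed, with its yellow tip (455,205) seated between the catch prongs. The three openers lie flat at (370,310), (430,330) and (490,340), and the muddler stands in its well at (185,170). I'm handing the job in.

```bash
python3 -c "
from h import *
print(order.close_job())"
```

```text
the job is handed in; nothing more can be done
None
```

I've handed the job in: all three openers lie flat in the red bay, the one orange muddler present stands handle up in the middle well, and the bar was swung down last and sits in its catch.

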